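# Bolt the board stop to the lever press

## Robot

A 7-joint arm with a two-finger parallel gripper is mounted at the origin on the work surface. World frame = base frame: x ahead of the robot, y to its left, z up, the work surface at z = 0. Lengths are in m, angles in rad, forces in N, time in s.
With the tool pointing down it reaches from about 0.425 to 0.95 m from the base axis. Payload 16.7 kg.
Tool frame: the origin (TCP) lies on the centre line of the jaws, within the pads' length; the fingertips stand 22 mm ahead of it and the grasp point (between the pads) lies 3 mm ahead of it; y points along the fingers, z is the direction in which the jaws open and shut, and the axes are right-handed (so a half turn about y gives the same grasp; the last joint's range is limited). The gripper opens to 94 mm and grips with 3 to 60 N. Pads are 16 mm wide; open, the fingers measure 119 mm over their backs; the gripper's body (75 mm by 177 mm) begins 78 mm behind the grasp point.
Start: joints at [-1.286, 0.426, 0.074, 1.606, -0.034, 1.111, -0.067], TCP at [0.284, 0.612, 0.227] pointing down, gripper open.
Joint ranges: [-2.85, 2.85], [-0.5, 2.14], [-1.23, 1.37], [0.21, 2.46], [-1.02, 4.16], [0.16, 2.05], [-2.73, 2.73]. Speed limits (rad/s): [1.89, 1.89, 2.39, 2.39, 3.01, 3.01, 3.01].

## Interface

Orientations are given as a unit quaternion [x, y, z, w].
In Python, from bench import status, imaging, ticket, finder gives the robot as it stands.
- The arm moves only by the tool send_rows, never from a script. Its argument "rows" is a list of rows, each a list of 3 entries, a list of its own where there are three numbers: the shift along the tool's x, y, z in units of 50 mm (1.0 is 50 mm), then the turn about the tool's y in units of 5 degrees (1.0 is 5 degrees), then the finger opening in mm, from 0 to 94. In form: [[[dx, dy, dz], yaw, hand], ...]. A call has 1 to 5 rows; each row shifts and turns the commanded pose from where the row before left it, along the tool's axes as they then stand; what a row does not reach is not made up. A row lasts 1/10 s, in which the tool goes at most 50 mm and 8.59 degrees, less where a joint would pass 70% of its speed; a pose out of reach is approached as far as the arm can. A call is refused whole if a number of a shift passes 1 or a number of a turn 1, either way. A call with a gripper value outside its range is refused whole. The fingers move at their own pace and stop on an object; the grip force is fixed at half the most. Time passes only in rows, so rows that do not move let the fingers close. It gives the time, the measured TCP pose, the force and the opening at its end, in the units of the state.
- status.get_state(): the state, without advancing time (a new reading comes with each control period).
- imaging.camera(name): name is "scene" or "top" or "wrist"; returns a dict with "color" (384x512x3 uint8, red, green, blue), "range_z" (384x512 float32, m along the optical axis (not along the pixel's ray), 0 where there is no reading), "fx", "fy", "cx", "cy" (pixels), "rvec" (rotation vector, rad) and "tvec" (3), from world to camera coordinates, as OpenCV has them; the wrist camera has in their place "T_tool_cam" (4x4, takes a point from camera to tool coordinates, whose origin is the TCP and whose axes are the tool frame's). Camera axes: x right, y down, z forward; pixel columns grow to the right and rows downward; lengths in m; the calibration is good to about 2 mm. A picture is of the moment at which its call begins: read the wrist's pose just before it.
- ticket.sign_off(): hands the job in, once; it reports no verdict.
Trained networks look in a picture, given as the dict that the camera call returned (one of the last four; its "shot" number tells which), for a name from the list of things; names that differ only in an ending like _2 or _b are one class to them, and where a whole thing is asked for, a point or a joint stands for the part that bears it (a point fixed in the world has none). Each returns a list of dicts, best first, with "p" (0 to 1); they miss things now and then, are a little off and sometimes report something else, mostly with a low value. They report only what shows in the picture. A call takes as long as a camera call.
- finder.cut_out(picture, target): "pixels" (384x512 bool, what is visible of it).
- finder.mark_of(picture, target): "point" ([x, y, z] in m, in world coordinates, good to about 4 mm: a listed point, or the origin of a listed thing).
The state is a dict: "t": time; "joints": joint angles; "qd": joint speeds; "joint_efforts": joint torques, N m; "position": TCP position; "orientation": TCP orientation; "force": force on the tool from outside, world axes, zero at the start; "ft_torque": the same for the moment, N m; "opening": finger opening in m.
Only numpy, scipy, OpenCV 4.12 (cv2) and the standard library are available. Lean on these libraries where they do the work, as an engineer would, in place of code of your own. Each camera call takes 0.05 s, during which the arm holds its last target. There are 200 camera calls.

## Task

Get the lever press ready: with the scraper block, not the fingers, sweep all the punched slugs off the press bed into the tray along its side, then put the scraper back on the bench, well clear of the press. Lay the board stop flat over the bed holes, line it up by pushing the drift pin fully home through one corner, drop bolts fully home into the other three corners, then pull the drift, stand it back in a hole of the wooden block and, if there is a fourth bolt, drop that into the last corner. Leave the rest of the bench alone.

Things in the scene. Friction and masses are not known exactly. Their poses are not given: they have to be found in the camera images.
- press: Hand lever press, fixed. Origin: on the bench under the middle of its bed's hole pattern. The bed's flat top is 70 mm up and open from x -75 to +75, y -100 to +100 mm (press axes); farther +y it runs level under the ram, whose head (from y = +190 mm) and column are tall. Four bed holes, 14 mm wide, 46 mm deep, at x = +-38, y = +-58 mm. Under it a 20 mm wooden board.
- bed_hole0 (a point): Mouth of a bolt hole in the bed, at the bed's top, press x = 38 mm, y = 58 mm; 14 mm wide, 46 mm deep.
- bed_hole1 (a point): Mouth of a bolt hole in the bed, at the bed's top, press x = 38 mm, y = -58 mm; 14 mm wide, 46 mm deep.
- bed_hole2 (a point): Mouth of a bolt hole in the bed, at the bed's top, press x = -38 mm, y = 58 mm; 14 mm wide, 46 mm deep.
- bed_hole3 (a point): Mouth of a bolt hole in the bed, at the bed's top, press x = -38 mm, y = -58 mm; 14 mm wide, 46 mm deep.
- tray (a point): Middle of the floor of the open aluminium slug tray fixed along the bed's -x side, touching it: press x -77 to -195 mm, y -110 to +110 mm; floor 23 mm and rim 52 mm above the bench, lower than the bed, so what is pushed over the bed's -x edge drops in.
- plate: Board stop: loose aluminium plate 110 (x) by 150 (y) by 10 mm, 0.55 kg, lying flat. Along its middle (y) stands a fence 14 mm thick (x), 90 mm long, top 44 mm above the plate's underside: take it by the fence. Origin: centre of the underside. Four 14 mm through holes at x = +-38, y = +-58 mm match the bed's; it fits either way round.
- block: Dark wooden bolt block, fixed, 196 mm (x) by 56 mm (y) by 50 mm high, with five holes in a row along its x axis, at x = -76, -38, 0, 38 and 76 mm, 14 mm wide, 46 mm deep. Bolts and drift pin stand in them. Origin: centre of its underside.
- pin: Steel drift pin, 0.1 kg, standing in a hole of the block. Round handle 20 mm across, 50 mm tall (taller than a bolt's head); below it a shank 12.8 mm across for 16 mm, then a 26 mm taper to a 5 mm tip (42 mm in all below the handle). Origin: on its axis at the handle's underside, z up. Fully home when the handle rests on the plate.
- bolt1: Steel thumb bolt, 0.06 kg (three or four are present), standing in a hole of the block. Knurled head 20 mm across, 22 mm tall; shank 12 mm across, 32 mm long, its last 8 mm tapering to 6 mm. Origin: on its axis at the head's underside, z up. It drops in freely, is not screwed; fully home when the head rests on the plate.
- bolt2: Steel thumb bolt, 0.06 kg (three or four are present), standing in a hole of the block. Knurled head 20 mm across, 22 mm tall; shank 12 mm across, 32 mm long, its last 8 mm tapering to 6 mm. Origin: on its axis at the head's underside, z up. It drops in freely, is not screwed; fully home when the head rests on the plate.
- bolt3: Steel thumb bolt, 0.06 kg (three or four are present), standing in a hole of the block. Knurled head 20 mm across, 22 mm tall; shank 12 mm across, 32 mm long, its last 8 mm tapering to 6 mm. Origin: on its axis at the head's underside, z up. It drops in freely, is not screwed; fully home when the head rests on the plate.
- bolt4: Steel thumb bolt, 0.06 kg (three or four are present), standing in a hole of the block. Knurled head 20 mm across, 22 mm tall; shank 12 mm across, 32 mm long, its last 8 mm tapering to 6 mm. Origin: on its axis at the head's underside, z up. It drops in freely, is not screwed; fully home when the head rests on the plate.
- scraper: Wooden scraper block, 0.2 kg, standing on the bench. Base 50 mm thick (x), 100 mm long (y), 24 mm high, steel-edged along both long sides; above it, in the middle, an upright grip 24 mm thick (x), 45 mm long (y), up to 68 mm above the underside. It sweeps square to its length. Origin: centre of the underside.
- slug1: Punched brass slug: flat disc 20 mm across, 6 mm thick, 15 g (two to four of them are present), lying loose on the bed. Origin: centre of the underside (the face that is down at first).
- slug2: Punched brass slug: flat disc 20 mm across, 6 mm thick, 15 g (two to four of them are present), lying loose on the bed. Origin: centre of the underside (the face that is down at first).
- slug3: Punched brass slug: flat disc 20 mm across, 6 mm thick, 15 g (two to four of them are present), lying loose on the bed. Origin: centre of the underside (the face that is down at first).
- slug4: Punched brass slug: flat disc 20 mm across, 6 mm thick, 15 g (two to four of them are present), lying loose on the bed. Origin: centre of the underside (the face that is down at first).
- jar: Small glass jar, 54 mm across, 65 mm tall, on the bench. Not part of the job. Origin: centre of the underside.
- tape: Roll of tape lying flat, 72 mm across, 25 mm high. Not part of the job. Origin: centre of the underside.
- driver: Screwdriver lying on the bench, about 170 mm long along its x axis. Not part of the job.

How it is judged:
By the outcome, as a careful person would: the job done as asked, in the order asked, and still so for the second after the job is handed in, with the robot touching nothing.
Of bolt1, bolt2, bolt3, bolt4 only 3 to 4 are there at a start; the rules pass over those that are not, and their reading is None.
Of slug1, slug2, slug3, slug4 only 2 to 4 are there at a start; the rules pass over those that are not, and their reading is None.
At some moment in a run one of plate, scraper may be knocked a few centimetres aside while the robot is not near it.
It also fails if it takes over 210 s, if anything falls off the work surface, if the arm or the gripper's body presses on something with over 40 N, if the wrist force passes 120 N, or if a joint passes its speed limit or range.

## Working session

There is one attempt and no reset: what is moved stays moved. The work goes in short steps, Python scripts to look and compute and a tool call to move; the robot and the scene stay as the last step left them, time stands still between calls to the robot, and variables do not carry over. Pictures are saved under pics/ and viewed, about 12 in all and at most 16, crops included, and the job is handed in when it is done.

Besides the shell and the picture viewer there is one more tool, called after "Call:" in YAML: its name, and indented under it one key for each argument. send_rows: Moves the arm, as the interface text tells. Its arguments: {"type":"object","properties":{"rows":{"type":"array","items":{"type":"array"}}},"required":["rows"]}

```bash
ls; mkdir -p pics; cat > h.py <<'E'
import numpy as np, cv2
from scipy.spatial.transform import Rotation as R
from bench import status, imaging, ticket, finder
def save(p,name,s=1.5):
    cv2.imwrite('pics/'+name,cv2.resize(p['color'][...,::-1],None,fx=s,fy=s))
def cam2world(p):
    if 'rvec' in p:
        Rm=cv2.Rodrigues(np.array(p['rvec'],float))[0]; t=np.array(p['tvec'],float).ravel()
        return Rm.T, -Rm.T@t
    st=p['st']; T=np.array(p['T_tool_cam']); Rt=R.from_quat(st['orientation']).as_matrix()
    return Rt@T[:3,:3], Rt@T[:3,3]+np.array(st['position'])
def shot(name):
    st=status.get_state(); p=imaging.camera(name)
    if name=='wrist': p['st']=st
    return p
def cloud(p):
    z=p['range_z']; v,u=np.mgrid[:384,:512]
    c=np.stack([(u-p['cx'])/p['fx']*z,(v-p['cy'])/p['fy']*z,z],-1)
    Rm,t=cam2world(p); w=c@Rm.T+t; w[z==0]=np.nan
    return w
E
python3 - <<'E'
from h import *
s=status.get_state(); print({k:np.round(v,3).tolist() for k,v in s.items() if k!='qd'})
print(R.from_quat(s['orientation']).as_matrix().round(3))
names="press bed_hole0 bed_hole1 bed_hole2 bed_hole3 tray plate block pin bolt1 scraper slug1 jar tape driver".split()
ims=[]
for c in('top','scene'):
    p=shot(c); save(p,c+'0.png',1.5); print(c,cam2world(p)[1].round(3))
    for n in names:
        try: print(n,[(round(d['p'],2),np.round(d['point'],3).tolist()) for d in finder.mark_of(p,n)[:5]])
        except Exception as e: print(n,e)
E
```

```text
pics
{'t': 0.0, 'joints': [-1.286, 0.427, 0.074, 1.607, -0.034, 1.111, -0.067], 'joint_efforts': [0.003, -93.577, 3.669, -45.422, -0.049, 0.02, 0.0], 'position': [0.284, 0.612, 0.227], 'orientation': [0.691, -0.152, 0.152, -0.69], 'force': [-0.408, 0.345, -0.493], 'ft_torque': [0.021, 0.03, -0.011], 'opening': 0.094}
[[ 0.907 -0.     0.42 ]
 [-0.42  -0.001  0.907]
 [ 0.    -1.    -0.001]]
top [ 0.473 -0.078  0.963]
press [(0.94, [0.507, 0.168, 0.002])]
bed_hole0 [(0.88, [0.537, 0.105, 0.069]), (0.75, [0.556, 0.222, 0.067]), (0.66, [0.483, 0.228, 0.069]), (0.66, [0.463, 0.125, 0.066])]
bed_hole1 [(0.88, [0.537, 0.105, 0.069]), (0.75, [0.556, 0.222, 0.067]), (0.66, [0.483, 0.228, 0.069]), (0.66, [0.463, 0.125, 0.066])]
bed_hole2 [(0.88, [0.537, 0.105, 0.069]), (0.75, [0.556, 0.222, 0.067]), (0.66, [0.483, 0.228, 0.069]), (0.66, [0.463, 0.125, 0.066])]
bed_hole3 [(0.88, [0.537, 0.105, 0.069]), (0.75, [0.556, 0.222, 0.067]), (0.66, [0.483, 0.228, 0.069]), (0.66, [0.463, 0.125, 0.066])]
tray [(0.58, [0.376, 0.191, 0.025]), (0.29, [0.594, -0.393, -0.002])]
plate [(0.97, [0.465, -0.298, -0.
[... 1403 characters left out ...]
.188, 0.022])]
plate [(0.94, [0.466, -0.298, -0.003]), (0.68, [0.721, -0.038, -0.003])]
block [(0.74, [0.539, 0.107, 0.072]), (0.72, [0.546, -0.08, 0.0])]
pin [(0.45, [0.582, -0.081, 0.049])]
bolt1 [(0.68, [0.515, -0.073, 0.05]), (0.65, [0.552, -0.082, 0.05]), (0.44, [0.47, -0.068, 0.054]), (0.42, [0.624, -0.089, 0.05])]
scraper [(0.75, [0.622, -0.236, 0.004]), (0.65, [0.479, 0.236, 0.07])]
slug1 [(0.58, [0.464, 0.104, 0.071]), (0.53, [0.516, 0.112, 0.072]), (0.43, [0.558, 0.228, 0.071])]
jar [(0.93, [0.598, -0.389, -0.001]), (0.2, [0.552, -0.081, 0.05]), (0.19, [0.549, -0.079, 0.0])]
tape [(0.89, [0.722, -0.037, -0.002])]
driver [(0.71, [0.722, -0.139, 0.001]), (0.17, [0.538, 0.109, 0.07])]
```

View pics/top0.png

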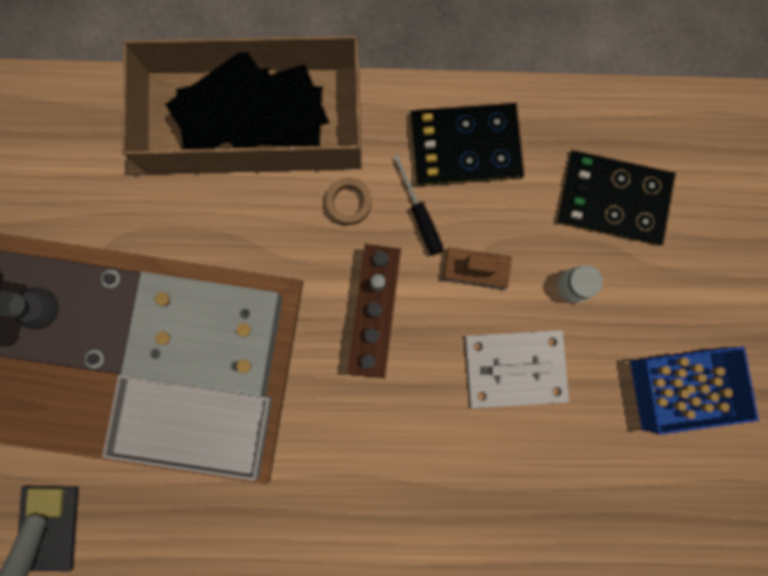

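View pics/scene0.png

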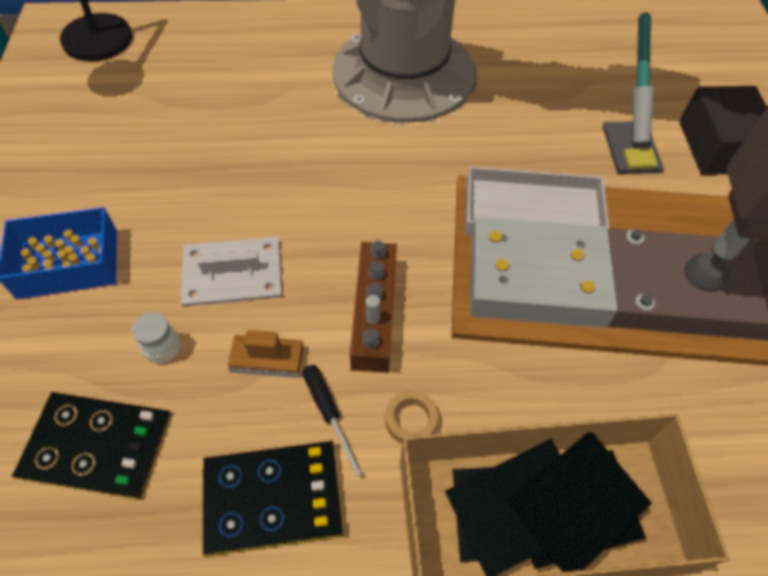

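The top view has x up and y left. It shows four slugs on the bed, with two holes visible near (245,313) and (155,353). The block holds four bolts and the pin, which is the lighter, taller one at (377,282). The plate is at (517,368) and the scraper at (477,268). The scene view agrees with this.

```bash
cat >> h.py <<'E'
def rect(w,mask):
    P=w[mask][:,:2]; P=P[~np.isnan(P).any(1)]
    c=np.median(P,0); P=P[np.linalg.norm(P-c,axis=1)<0.16]
    (cx,cy),(a,b),th=cv2.minAreaRect((P*1000).astype(np.float32))
    if a<b: a,b,th=b,a,th+90
    return dict(c=(round(cx/1000,4),round(cy/1000,4)),long=round(a),short=round(b),yaw_long=round((th+90)%180-90,1),mean=P.mean(0).round(4),n=len(P))
def plan(xyz,jaw):
    """target TCP, jaw axis (tool z) heading in deg (mod 180). print world->tool shifts"""
    s=status.get_state(); M=R.from_quat(s['orientation']).as_matrix()
    h=np.degrees(np.arctan2(M[1,2],M[0,2])); d=(jaw-h+90)%180-90
    D=np.array(xyz)-np.array(s['position'])
    print('pos',np.round(s['position'],4),'jaw',round(h,2),'turn units',round(-d/5,2),'f',np.round(s['force'],1))
    print(' shift now-axes',(M.T@D/0.05).round(3), 'after-turn axes',((M@R.from_euler('y',-d,degrees=True).as_matrix()).T@D/0.05).round(3))
E
python3 - <<'E'
from h import *
P={c:shot(c) for c in('top','scene')}
print(imaging.camera('wrist')['T_tool_cam'])
for c,p in P.items():
    w=cloud(p); z=w[...,2]
    for n,bands in dict(plate=[(.005,.016),(.035,.05)],scraper=[(.018,.03),(.058,.075)],block=[(.044,.056)],).items():
        m=finder.cut_out(p,n)[0]['pixels']
        m2=cv2.dilate(m.astype(np.uint8),np.ones((5,5)))>0
        for lo,hi in bands: print(c,n,lo,rect(w,m2&(z>lo)&(z<hi)))
    # bolt head tops
    for n,lo,hi in(('bolt1',.066,.08),('pin',.09,.108)):
        mm=(z>lo)&(z<hi)&(w[...,0]>.45)&(w[...,0]<.65)&(abs(w[...,1]+.08)<.04)
        k,l,st,cen=cv2.connectedComponentsWithStats(mm.astype(np.uint8))
        print(c,n,[(st[i,4],np.nanmean(w[l==i],0).round(4).tolist()) for i in range(1,k) if st[i,4]>8])
    hs=[d['point'] for d in finder.mark_of(p,'bed_hole0')[:4]]; H=np.array(hs)[:,:2]
    # order fit
    import itertools
    Q=np.array([[38,58],[38,-58],[-38,58],[-38,-58]])/1000.
    best=None
    for pr in itertools.permutations(range(4)):
        A=Q-Q.mean(0);B=H[list(pr)]-H.mean(0)
        th=np.arctan2((A[:,0]*B[:,1]-A[:,1]*B[:,0]).sum(),(A*B).sum())
        if abs(th)>1: continue
        Rm=np.array([[np.cos(th),-np.sin(th)],[np.sin(th),np.cos(th)]]); e=np.abs(A@Rm.T-B).max()
        if best is None or e<best[0]: best=(e,np.degrees(th),H.mean(0),Rm)
    print(c,'press yaw',best[1],'c',best[2],'err',best[0])
    for s in finder.mark_of(p,'slug1')[:6]: print('slug',round(s['p'],2),np.round(s['point'],3),((np.array(s['point'])[:2]-best[2])@best[3]*1000).round())
    m=finder.cut_out(p,'slug1')
    print([(round(d['p'],2),np.nanmean(w[d['pixels']],0).round(3)) for d in m])
    bm=(abs(z-.07)<.004)&(w[...,1]<.29)&(w[...,1]>.03)
    print('bed',rect(w,bm))
plan((0.62,-0.237,.2),0)
E
```

```text
[[ 3.46087374e-04  9.59549234e-01  2.81540667e-01 -8.30322060e-02]
 [-1.16808112e-03 -2.81540104e-01  9.59548751e-01 -1.57349004e-01]
 [ 9.99999258e-01 -6.60950045e-04  1.02339387e-03 -2.06978552e-04]
 [ 0.00000000e+00  0.00000000e+00  0.00000000e+00  1.00000000e+00]]
top plate 0.005 {'c': (0.4651, -0.2977), 'long': 155, 'short': 118, 'yaw_long': -86.8, 'mean': array([ 0.4653, -0.298 ]), 'n': 2703}
top plate 0.035 {'c': (0.4656, -0.299), 'long': 90, 'short': 14, 'yaw_long': -85.6, 'mean': array([ 0.4657, -0.2986]), 'n': 257}
top scraper 0.018 {'c': (0.6204, -0.2324), 'long': 107, 'short': 50, 'yaw_long': 82.8, 'mean': array([ 0.6174, -0.2336]), 'n': 656}
top scraper 0.058 {'c': (0.62, -0.2359), 'long': 45, 'short': 24, 'yaw_long': 81.9, 'mean': array([ 0.619 , -0.2349]), 'n': 226}
top block 0.044 {'c': (0.5484, -0.0782), 'long': 196, 'short': 56, 'yaw_long': -6.1, 'mean': array([ 0.5462, -0.078 ]), 'n': 1835}
top bolt1 [(np.int32(69), [0.6232, -0.0862, 0.0725]), (np.int32(67), [0.548, -0.0784, 0.0728]), (np.int32(70), [0.5102, -0.0739, 0.0726]), (np.int32(67), [0.4724, -0.0704, 0.073
[... 1500 characters left out ...]
871, 0.0712])]
scene pin [(np.int32(80), [0.5909, -0.0829, 0.0981])]
scene press yaw 33.50861852098687 c [0.510225 0.0667  ] err 0.29656106650216296
slug 0.65 [0.501 0.221 0.068] [ 78. 134.]
slug 0.65 [0.462 0.103 0.074] [-20.  57.]
slug 0.56 [0.555 0.228 0.07 ] [126. 110.]
slug 0.52 [0.518 0.112 0.071] [31. 34.]
[(0.62, array([0.505, 0.221, 0.075])), (0.38, array([0.52 , 0.107, 0.075])), (0.37, array([0.468, 0.105, 0.075]))]
bed {'c': (0.5134, 0.1855), 'long': 230, 'short': 153, 'yaw_long': 82.3, 'mean': array([0.5188, 0.181 ]), 'n': 5396}
pos [0.2837 0.6124 0.2274] jaw 65.14 turn units 13.03 f [-0.1 -0.2 -0.3]
 shift now-axes [ 13.245   0.549 -12.587] after-turn axes [16.989  0.549  6.725]
```

```bash
python3 - <<'E'
from h import *
ws=[cloud(shot(c)).reshape(-1,3) for c in('top','scene')]
for y in np.arange(.26,.62,.04):
    print(round(y,2),[ '%4s'%'/'.join(str(int(1000*np.nanmax(np.r_[0,w[(abs(w[:,0]-x)<.025)&(abs(w[:,1]-y)<.02),2]]))) for w in ws) for x in np.arange(.2,.7,.05)])
E
```

```text
0.26 [' 6/3', ' 6/3', '57/50', '56/54', '28/26', '75/72', '75/73', '75/73', '76/72', '24/22']
0.3 [' 6/2', ' 6/2', '24/2', '60/54', '57/53', '84/82', '84/83', '77/73', '86/84', '25/22']
0.34 ['17/13', '17/12', '21/9', '26/23', '25/23', '85/82', '82/330', '77/331', '75/308', '25/23']
0.38 ['106/108', '71/73', '27/26', '27/22', '25/23', '75/72', '161/343', '212/331', '75/294', '25/23']
0.42 ['107/109', '72/69', '28/26', '26/23', '26/23', '75/71', '162/96', '151/176', '76/220', '26/61']
0.46 ['12/9', '12/9', ' 6/6', '25/23', '26/24', '72/24', '77/78', '74/104', '75/89', '26/69']
0.5 ['0/86', '0/87', '2/86', '3/23', '0/22', '22/22', '0/111', '0/108', ' 0/0', '26/34']
0.54 ['0/87', '0/87', '0/87', '0/20', '0/19', '0/20', ' 0/0', ' 0/0', ' 0/0', ' 0/0']
0.58 ['0/87', '0/88', ' 0/0', ' 0/0', ' 0/0', ' 0/0', ' 0/0', ' 0/0', ' 0/0', ' 0/0']
```

Call:
send_rows:
  rows:
    - [[0, -0.8, 0], 0.5, 94]
    - [[0.0, -0.8, 0], 1, 94]

```text
t: 2.65
position: [0.2835, 0.6119, 0.3076]
orientation: [0.68, -0.198, 0.198, -0.678]
force: [-0.6, 1.3, 0.9]
opening: 0.0941
```

```bash
python3 - <<'E'
from h import *
plan((0.33,0.42,.35),-8)
plan((0.62,-0.237,.2),-8)
E
```

```text
pos [0.2835 0.6119 0.3076] jaw 57.54 turn units 13.11 f [-0.6  1.3  0.9]
 shift now-axes [ 2.844 -0.84  -2.741] after-turn axes [ 3.672 -0.84   1.454]
pos [0.2835 0.6119 0.3076] jaw 57.54 turn units 13.11 f [-0.6  1.3  0.9]
 shift now-axes [ 14.789   2.184 -10.708] after-turn axes [15.87   2.184  9.028]
```

```bash
cat >> h.py <<'E'
def route(wps, step=0.9, grip=None, tstep=1.0):
    """wps: list of (xyz, jaw deg, opening mm). prints rows from the present pose."""
    s=status.get_state(); M=R.from_quat(s['orientation']).as_matrix(); pos=np.array(s['position'])
    h=np.degrees(np.arctan2(M[1,2],M[0,2])); out=[]
    print('pos',pos.round(4),'jaw',round(h,2),'f',np.round(s['force'],1),'open',round(s['opening'],4),'t',round(s['t'],1))
    for xyz,jaw,op in wps:
        xyz=np.array(xyz); d=(jaw-h+90)%180-90; D=(xyz-pos)/.05
        n=max(1,int(np.ceil(np.linalg.norm(D)/step-1e-6)),int(np.ceil(abs(d)/5/tstep-1e-6)))
        for i in range(n):
            hh=np.radians(h); z=np.array([np.cos(hh),np.sin(hh),0]); x=np.cross([0,0,-1.],z)
            D=(xyz-pos)/.05/(n-i)
            r=np.round([D@x,-D[2],D@z],2); t=round(-d/5/n,2)
            out.append([r.tolist(),t,op]); pos=pos+.05*(r[0]*x+r[2]*z-np.array([0,0,r[1]])); h-=5*t
    out=[[[v+0 for v in r],t+0,o] for r,t,o in out]
    for i in range(0,len(out),5): print(out[i:i+5])
E
python3 - <<'E'
from h import *
route([((0.35,0.34,.30),20,94),((0.50,0.05,.25),-8,94),((0.57,-0.237,.26),-8,94)])
E
```

```text
pos [0.2835 0.6119 0.3076] jaw 57.54 f [-0.6  1.3  0.9] open 0.0941 t 2.6
[[[0.5, 0.02, -0.48], np.float64(0.94), 94], [[0.54, 0.02, -0.44], np.float64(0.94), 94], [[0.58, 0.02, -0.4], np.float64(0.94), 94], [[0.61, 0.02, -0.35], np.float64(0.94), 94], [[0.63, 0.02, -0.29], np.float64(0.94), 94]]
[[[0.66, 0.02, -0.24], np.float64(0.94), 94], [[0.68, 0.02, -0.19], np.float64(0.94), 94], [[0.68, 0.01, -0.13], np.float64(0.94), 94], [[0.81, 0.13, 0.1], np.float64(0.7), 94], [[0.8, 0.12, 0.15], np.float64(0.7), 94]]
[[[0.79, 0.13, 0.2], np.float64(0.7), 94], [[0.78, 0.12, 0.25], np.float64(0.7), 94], [[0.76, 0.13, 0.3], np.float64(0.7), 94], [[0.74, 0.12, 0.35], np.float64(0.7), 94], [[0.72, 0.13, 0.39], np.float64(0.7), 94]]
[[[0.69, 0.12, 0.43], np.float64(0.7), 94], [[0.78, -0.03, 0.31], np.float64(0.0), 94], [[0.78, -0.03, 0.31], np.float64(0.0), 94], [[0.79, -0.03, 0.31], np.float64(0.0), 94], [[0.78, -0.03, 0.32], np.float64(0.0), 94]]
[[[0.79, -0.03, 0.31], np.float64(0.0), 94], [[0.78, -0.02, 0.32], np.float64(0.0), 94], [[0.79, -0.03, 0.31], np.float64(0.0), 94]]
```

Call:
send_rows:
  rows:
    - [[0.5, 0.02, -0.48], 0.94, 94]
    - [[0.54, 0.02, -0.44], 0.94, 94]
    - [[0.58, 0.02, -0.4], 0.94, 94]
    - [[0.61, 0.02, -0.35], 0.94, 94]
    - [[0.63, 0.02, -0.29], 0.94, 94]

```text
t: 3.15
position: [0.3256, 0.4415, 0.3025]
orientation: [-0.624, 0.332, -0.332, 0.624]
force: [1.0, -0.1, -0.5]
opening: 0.0939
```

Call:
send_rows:
  rows:
    - [[0.66, 0.02, -0.24], 0.94, 94]
    - [[0.68, 0.02, -0.19], 0.94, 94]
    - [[0.68, 0.01, -0.13], 0.94, 94]
    - [[0.81, 0.13, 0.1], 0.7, 94]
    - [[0.8, 0.12, 0.15], 0.7, 94]

```text
t: 3.65
position: [0.3882, 0.2671, 0.2877]
orientation: [-0.553, 0.441, -0.44, 0.554]
force: [0.3, -0.0, -0.2]
opening: 0.094
```

Call:
send_rows:
  rows:
    - [[0.79, 0.13, 0.2], 0.7, 94]
    - [[0.78, 0.12, 0.25], 0.7, 94]
    - [[0.76, 0.13, 0.3], 0.7, 94]
    - [[0.74, 0.12, 0.35], 0.7, 94]
    - [[0.72, 0.13, 0.39], 0.7, 94]

```text
t: 4.15
position: [0.4829, 0.0856, 0.2561]
orientation: [0.479, -0.52, 0.52, -0.48]
force: [1.5, -0.8, 0.3]
opening: 0.0938
```

Call:
send_rows:
  rows:
    - [[0.69, 0.12, 0.43], 0.7, 94]
    - [[0, 0, 0], 0, 94]

```text
t: 4.35
position: [0.5023, 0.0462, 0.2497]
orientation: [0.462, -0.535, 0.536, -0.462]
force: [-0.7, 0.6, 0.2]
opening: 0.0938
```

```bash
python3 - <<'E'
from h import *
route([((0.57,-0.237,.26),-8,94)])
p=shot('wrist'); save(p,'w1.png'); w=cloud(p)
print(cam2world(p)[1].round(3))
for n in('bed_hole0','slug1','block','bolt1','pin','press'): print(n,[(round(d['p'],2),np.round(d['point'],4).tolist()) for d in finder.mark_of(p,n)[:5]])
E
```

```text
pos [0.5023 0.0462 0.2497] jaw -8.44 f [-0.7  0.6  0.2] open 0.0938 t 4.3
[[[0.77, -0.03, 0.31], np.float64(-0.01), 94], [[0.77, -0.03, 0.31], np.float64(-0.01), 94], [[0.77, -0.03, 0.31], np.float64(-0.01), 94], [[0.77, -0.03, 0.31], np.float64(-0.01), 94], [[0.78, -0.03, 0.31], np.float64(-0.01), 94]]
[[[0.78, -0.03, 0.3], np.float64(-0.01), 94], [[0.77, -0.03, 0.31], np.float64(-0.01), 94]]
[0.514 0.128 0.407]
bed_hole0 [(0.91, [0.461, 0.1178, 0.0727]), (0.82, [0.5403, 0.1081, 0.0694]), (0.77, [0.5538, 0.2222, 0.0701]), (0.73, [0.509, -0.0721, 0.0454]), (0.62, [0.4847, 0.23, 0.0698])]
slug1 [(0.83, [0.5029, 0.2189, 0.0657]), (0.82, [0.4634, 0.1082, 0.0704]), (0.61, [0.5166, 0.1027, 0.0677]), (0.6, [0.5559, 0.229, 0.0703]), (0.52, [0.7229, -0.1405, 0.0013])]
block [(0.58, [0.5449, -0.0779, 0.0037]), (0.55, [0.5566, 0.2298, 0.0682])]
bolt1 [(0.68, [0.5093, -0.0725, 0.05]), (0.64, [0.4685, -0.0674, 0.0474]), (0.5, [0.5478, -0.0783, 0.0511])]
pin [(0.71, [0.5902, -0.0808, 0.0479])]
press [(0.81, [0.5087, 0.17, 0.0032]), (0.29, [0.55, -0.0803, 0.051])]
```

Call:
send_rows:
  rows:
    - [[0.77, -0.03, 0.31], 0, 94]
    - [[0.77, -0.03, 0.31], 0, 94]
    - [[0.77, -0.03, 0.31], 0, 94]
    - [[0.77, -0.03, 0.31], 0, 94]
    - [[0.78, -0.03, 0.31], 0, 94]

```text
t: 5.2
position: [0.5515, -0.1514, 0.2578]
orientation: [0.464, -0.533, 0.533, -0.465]
force: [0.9, 1.3, 0.5]
opening: 0.0941
```

Call:
send_rows:
  rows:
    - [[0.6, 0, 0.6], 0, 94]
    - [[0, 0, 0], 0, 94]

```text
t: 5.4
position: [0.578, -0.1885, 0.2574]
orientation: [0.464, -0.533, 0.535, -0.463]
force: [-0.9, -0.3, 0.6]
opening: 0.0935
```

```bash
cat >> h.py <<'E'
def fit(p,n,bands):
    w=cloud(p); z=w[...,2]
    c=[d for d in finder.cut_out(p,n)]
    print(n,[round(d['p'],2) for d in c])
    m2=cv2.dilate(c[0]['pixels'].astype(np.uint8),np.ones((5,5)))>0
    for lo,hi in bands:
        mm=m2&(z>lo)&(z<hi)
        if mm.sum()>20: print('  ',lo,rect(w,mm),'z',np.nanmedian(z[mm]).round(4))
E
python3 - <<'E'
from h import *
p=shot('wrist'); save(p,'w2.png',1)
fit(p,'scraper',[(.018,.03),(.06,.075)])
fit(p,'plate',[(.005,.016),(.035,.05)])
route([((0.621,-0.236,.12),-8,60),((0.621,-0.236,.051),-8,60)])
E
```

```text
scraper [0.93]
   0.018 {'c': (0.62, -0.2363), 'long': 100, 'short': 50, 'yaw_long': 82.3, 'mean': array([ 0.6193, -0.2279]), 'n': 1559} z 0.024
   0.06 {'c': (0.62, -0.236), 'long': 44, 'short': 24, 'yaw_long': 82.5, 'mean': array([ 0.6195, -0.2348]), 'n': 635} z 0.0677
plate [0.59]
   0.005 {'c': (0.4655, -0.2997), 'long': 151, 'short': 111, 'yaw_long': -85.8, 'mean': array([ 0.4757, -0.2926]), 'n': 4275} z 0.01
   0.035 {'c': (0.466, -0.2992), 'long': 89, 'short': 14, 'yaw_long': -85.9, 'mean': array([ 0.4683, -0.3073]), 'n': 486} z 0.0436
pos [ 0.5765 -0.1839  0.2572] jaw -7.92 f [ 0.5  0.9 -0.1] open 0.0944 t 5.5
[[[0.23, 0.69, 0.26], np.float64(0.0), 60], [[0.23, 0.68, 0.26], np.float64(0.0), 60], [[0.22, 0.69, 0.25], np.float64(0.0), 60], [[0.23, 0.68, 0.26], np.float64(0.0), 60], [[0.0, 0.69, 0.0], np.float64(0.01), 60]]
[[[0.0, 0.69, 0.0], np.float64(0.01), 60]]
```

Call:
send_rows:
  rows:
    - [[0.23, 0.69, 0.25], 0, 60]
    - [[0.23, 0.68, 0.25], 0, 60]
    - [[0.22, 0.69, 0.25], 0, 60]
    - [[0.23, 0.68, 0.25], 0, 60]
    - [[0, 0, 0], 0, 60]

```text
t: 6.05
position: [0.6185, -0.2352, 0.1164]
orientation: [-0.466, 0.535, -0.532, 0.463]
force: [-0.6, 0.4, 0.3]
opening: 0.0605
```

```bash
python3 - <<'E'
from h import *
route([((0.620,-0.236,.051),-7.6,60)],step=.5)
E
```

```text
pos [ 0.6185 -0.2352  0.1164] jaw -7.89 f [-0.6  0.4  0.3] open 0.0605 t 6.0
[[[0.0, 0.44, 0.01], np.float64(-0.02), 60], [[0.01, 0.43, 0.01], np.float64(-0.02), 60], [[0.0, 0.44, 0.01], np.float64(-0.02), 60]]
```

Call:
send_rows:
  rows:
    - [[0.0, 0.44, 0.02], -0.05, 60]
    - [[0.0, 0.43, 0.01], 0, 60]
    - [[0.0, 0.44, 0.0], 0, 60]
    - [[0, 0, 0], 0, 10]
    - [[0, 0, 0], 0, 10]

```text
t: 6.55
position: [0.6217, -0.2358, 0.0565]
orientation: [0.465, -0.532, 0.532, -0.466]
force: [0.8, -0.0, 0.6]
opening: 0.0473
```

Call:
send_rows:
  rows:
    - [[0, 0, 0], 0, 10]
    - [[0, 0, 0], 0, 10]
    - [[0, 0, 0], 0, 10]

```text
t: 6.85
position: [0.6217, -0.2368, 0.056]
orientation: [0.465, -0.532, 0.533, -0.466]
force: [2.6, 1.5, 15.8]
opening: 0.024
```

```bash
cat >> h.py <<'E'
O=np.array([.510,.1705]); YAW=-7.65
def pr(x,y,O=None,yaw=None):
    O=globals()['O'] if O is None else O; a=np.radians(YAW if yaw is None else yaw)
    return O+np.array([np.cos(a)*x-np.sin(a)*y,np.sin(a)*x+np.cos(a)*y])/1000
def P3(x,y,z): return (*pr(x,y),z)
E
python3 - <<'E'
from h import *
z=status.get_state()['position'][2]; print(z)
route([((.62,-.236,.2),-7.65,10),((.64,-.05,.2),-7.65,10),(P3(85,-60,.2),-7.65,10),(P3(85,-60,.14),-7.65,10)],step=.95)
E
```

```text
0.05596915089714545
pos [ 0.6217 -0.2368  0.056 ] jaw -7.7 f [ 2.6  1.5 15.8] open 0.024 t 6.8
[[[0.0, -0.72, -0.01], np.float64(0.0), 10], [[0.0, -0.72, -0.01], np.float64(0.0), 10], [[-0.01, -0.72, -0.01], np.float64(0.0), 10], [[0.0, -0.72, -0.01], np.float64(0.0), 10], [[-0.94, 0.0, -0.02], np.float64(0.0), 10]]
[[[-0.93, 0.0, -0.03], np.float64(0.0), 10], [[-0.94, 0.0, -0.02], np.float64(0.0), 10], [[-0.93, 0.0, -0.03], np.float64(0.0), 10], [[-0.71, 0.0, -0.37], np.float64(0.0), 10], [[-0.71, 0.0, -0.36], np.float64(0.0), 10]]
[[[-0.7, 0.0, -0.37], np.float64(0.0), 10], [[-0.71, 0.0, -0.36], np.float64(0.0), 10], [[0.0, 0.6, 0.0], np.float64(0.0), 10], [[0.0, 0.6, 0.0], np.float64(0.0), 10]]
```

Call:
send_rows:
  rows:
    - [[0.0, -0.75, 0], 0, 10]
    - [[0.0, -0.75, 0], 0, 10]
    - [[0, -0.75, 0], 0, 10]
    - [[0.0, -0.75, -0.01], 0, 10]
    - [[-0.94, 0.0, -0.02], 0, 10]

```text
t: 7.35
position: [0.6264, -0.1973, 0.2109]
orientation: [0.462, -0.532, 0.537, -0.464]
force: [1.7, 0.3, -2.4]
opening: 0.0239
```

Call:
send_rows:
  rows:
    - [[-0.93, 0.0, -0.03], 0, 10]
    - [[-0.94, 0.0, -0.02], 0, 10]
    - [[-0.93, 0.0, -0.03], 0, 10]
    - [[-0.71, 0.0, -0.37], 0, 10]
    - [[-0.71, 0.0, -0.36], 0, 10]

```text
t: 7.85
position: [0.6137, 0.0262, 0.2049]
orientation: [-0.466, 0.532, -0.532, 0.465]
force: [0.4, 0.3, -1.9]
opening: 0.0235
```

Call:
send_rows:
  rows:
    - [[-0.7, 0.0, -0.37], 0, 10]
    - [[-0.71, 0.0, -0.36], 0, 10]
    - [[0.0, 0.6, 0.0], 0, 10]
    - [[0, 0, 0], 0, 10]
    - [[0, 0, 0], 0, 10]

```text
t: 8.35
position: [0.5875, 0.0981, 0.1754]
orientation: [0.465, -0.533, 0.533, -0.465]
force: [0.1, -0.2, -1.8]
opening: 0.0239
```

```bash
python3 - <<'E'
from h import *
p=shot('scene'); save(p,'s2.png',1.5)
Z=.056+.0715
route([(P3(85,-60,Z),-7.65,10),(P3(-57,-60,Z),-7.65,10)],step=.5)
E
```

```text
pos [0.5881 0.0978 0.1759] jaw -7.82 f [ 0.8 -0.4 -2.2] open 0.0235 t 8.4
[[[-0.02, 0.48, -0.02], np.float64(-0.02), 10], [[-0.01, 0.49, -0.02], np.float64(-0.02), 10], [[0.0, 0.0, -0.47], np.float64(0.0), 10], [[0.0, 0.0, -0.47], np.float64(0.0), 10], [[0.0, 0.0, -0.48], np.float64(0.0), 10]]
[[[0.0, 0.0, -0.47], np.float64(0.0), 10], [[0.0, 0.0, -0.48], np.float64(0.0), 10], [[0.0, 0.0, -0.47], np.float64(0.0), 10]]
```

View pics/s2.png

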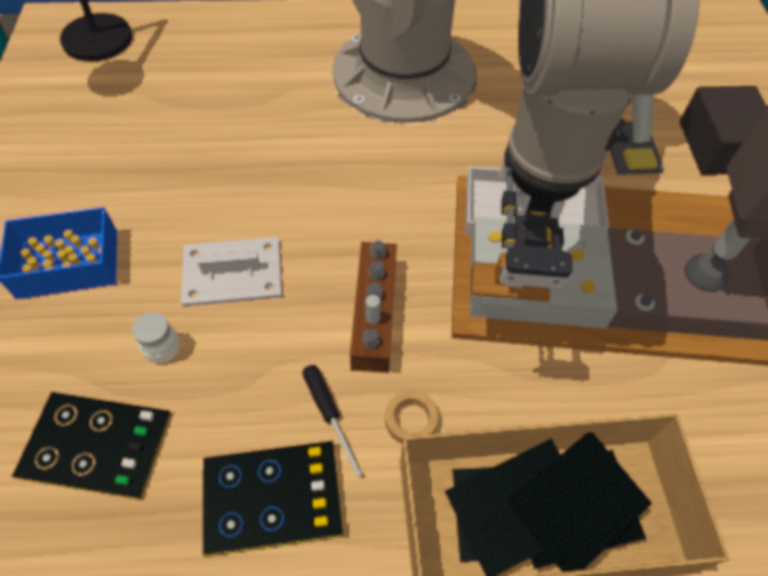

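The scraper is held over the +x side of the bed, around (510,285), with slugs ahead of it at (495,237), (577,255) and (588,287). Next I lower it and sweep.

Call:
send_rows:
  rows:
    - [[-0.02, 0.48, -0.02], -0.03, 10]
    - [[-0.01, 0.48, -0.02], 0, 10]
    - [[0, 0, 0], 0, 10]
    - [[0, 0, 0], 0, 10]

```text
t: 8.8
position: [0.5864, 0.0998, 0.1279]
orientation: [0.465, -0.532, 0.532, -0.466]
force: [0.2, -0.4, -2.5]
opening: 0.0238
```

Call:
send_rows:
  rows:
    - [[0, 0, -0.3], 0, 10]
    - [[0, 0, -0.3], 0, 10]
    - [[0, 0, -0.3], 0, 10]
    - [[0, 0, -0.3], 0, 10]
    - [[0, 0, -0.3], 0, 10]

```text
t: 9.3
position: [0.5116, 0.1105, 0.1283]
orientation: [0.465, -0.532, 0.532, -0.466]
force: [0.1, 0.7, -1.0]
opening: 0.024
```

Call:
send_rows:
  rows:
    - [[0, 0, -0.3], 0, 10]
    - [[0, 0, -0.3], 0, 10]
    - [[0, 0, -0.3], 0, 10]
    - [[0, 0, -0.3], 0, 10]
    - [[0, 0, -0.18], 0, 10]

```text
t: 9.8
position: [0.4419, 0.12, 0.1273]
orientation: [-0.466, 0.532, -0.532, 0.466]
force: [0.5, -0.0, -1.8]
opening: 0.0238
```

Call:
send_rows:
  rows:
    - [[0, 0, 0], 0, 10]
    - [[0, 0, 0], 0, 10]

```text
t: 10.0
position: [0.4435, 0.1202, 0.1273]
orientation: [0.466, -0.532, 0.532, -0.466]
force: [0.3, 0.0, -2.1]
opening: 0.0236
```

```bash
python3 - <<'E'
from h import *
Z=.056+.0715
s=status.get_state(); d=np.array(s['position'])[:2]-O; a=np.radians(YAW); print('press xy',d@[np.cos(a),np.sin(a)],d@[-np.sin(a),np.cos(a)])
p=shot('scene'); save(p,'s3.png',1.5)
for n in['slug1']: print([(round(d['p'],2),np.round(d['point'],3).tolist()) for d in finder.mark_of(p,n)])
route([(P3(-57,-60,.155),-7.65,10),(P3(85,52,.155),-7.65,10),(P3(85,52,Z),-7.65,10)],step=.9)
E
```

```text
press xy -0.05917224250096839 -0.05874169830864559
[(0.45, [0.5, 0.22, 0.065]), (0.4, [0.557, 0.226, 0.069])]
pos [0.4437 0.1199 0.1271] jaw -7.57 f [ 0.2  0.3 -1.7] open 0.0238 t 10.1
[[[0.02, -0.56, 0.04], np.float64(0.02), 10], [[-0.45, 0.0, 0.57], np.float64(0.0), 10], [[-0.45, 0.0, 0.57], np.float64(0.0), 10], [[-0.45, 0.0, 0.57], np.float64(0.0), 10], [[-0.45, 0.0, 0.56], np.float64(0.0), 10]]
[[[-0.44, 0.0, 0.57], np.float64(0.0), 10], [[0.0, 0.55, 0.0], np.float64(0.0), 10]]
```

Call:
send_rows:
  rows:
    - [[0.0, -0.56, 0.04], 0, 10]
    - [[-0.45, 0.0, 0.57], 0, 10]
    - [[-0.45, 0.0, 0.57], 0, 10]
    - [[-0.45, 0.0, 0.57], 0, 10]
    - [[-0.45, 0.0, 0.56], 0, 10]

```text
t: 10.6
position: [0.5711, 0.1946, 0.1546]
orientation: [0.466, -0.532, 0.532, -0.466]
force: [1.0, -0.4, -1.5]
opening: 0.0239
```

Call:
send_rows:
  rows:
    - [[-0.44, 0.0, 0.57], 0, 10]
    - [[0, 0, 0.04], 0, 10]
    - [[0, 0.55, 0.0], 0, 10]
    - [[0, 0, 0], 0, 10]
    - [[0, 0, 0], 0, 10]

```text
t: 11.1
position: [0.6023, 0.211, 0.127]
orientation: [-0.466, 0.532, -0.532, 0.465]
force: [-0.1, -0.6, -1.7]
opening: 0.024
```

```bash
python3 - <<'E'
from h import *
route([(P3(-57,52,.1275),-7.65,10)],step=.3)
s=status.get_state(); d=np.array(s['position'])[:2]-O; a=np.radians(YAW); print('press xy',d@[np.cos(a),np.sin(a)],d@[-np.sin(a),np.cos(a)])
E
```

```text
pos [0.6023 0.211  0.127 ] jaw -7.59 f [-0.1 -0.6 -1.7] open 0.024 t 11.1
[[[0.0, 0.0, -0.29], np.float64(0.0), 10], [[0.0, 0.0, -0.29], np.float64(0.0), 10], [[0.0, 0.0, -0.29], np.float64(0.0), 10], [[0.0, 0.0, -0.28], np.float64(0.0), 10], [[0.0, 0.0, -0.29], np.float64(0.0), 10]]
[[[0.0, 0.0, -0.28], np.float64(0.0), 10], [[0.0, 0.0, -0.29], np.float64(0.0), 10], [[0.0, 0.0, -0.28], np.float64(0.0), 10], [[0.0, 0.0, -0.29], np.float64(0.0), 10], [[0.01, -0.01, -0.28], np.float64(0.0), 10]]
press xy 0.08608395655702403 0.05244420514043287
```

Call:
send_rows:
  rows:
    - [[0, 0, -0.3], 0, 10]
    - [[0, 0, -0.3], 0, 10]
    - [[0, 0, -0.3], 0, 10]
    - [[0, 0, -0.3], 0, 10]
    - [[0, 0, -0.3], 0, 10]

```text
t: 11.6
position: [0.5273, 0.2216, 0.1278]
orientation: [-0.466, 0.532, -0.532, 0.466]
force: [0.5, 0.8, -1.7]
opening: 0.0237
```

Call:
send_rows:
  rows:
    - [[0, 0, -0.3], 0, 10]
    - [[0, 0, -0.3], 0, 10]
    - [[0, 0, -0.3], 0, 10]
    - [[0, 0, -0.3], 0, 10]
    - [[0, 0, -0.2], 0, 10]

```text
t: 12.1
position: [0.4572, 0.2311, 0.1275]
orientation: [-0.466, 0.532, -0.532, 0.466]
force: [-1.0, 0.2, -2.5]
opening: 0.024
```

Call:
send_rows:
  rows:
    - [[0, 0, 0], 0, 10]
    - [[0, 0, 0], 0, 10]
    - [[0, -0.6, 0.3], 0, 10]
    - [[0, -0.6, 0.3], 0, 10]
    - [[0.6, -0.5, 0.3], 0, 10]

```text
t: 12.6
position: [0.501, 0.1976, 0.214]
orientation: [0.466, -0.531, 0.531, -0.467]
force: [0.2, -0.6, -1.9]
opening: 0.0239
```

```bash
python3 - <<'E'
from h import *
route([((.56,.0,.215),-7.65,10),((.621,-.237,.215),-7.65,10),((.621,-.237,.08),-7.65,10)],step=.9)
for c in ('top','scene'):
    p=shot(c); save(p,c+'4.png',1.5)
    print([(round(d['p'],2),np.round(d['point'],3).tolist()) for d in finder.mark_of(p,'slug1')])
    print('plate',[(round(d['p'],2),np.round(d['point'],3).tolist()) for d in finder.mark_of(p,'plate')])
E
```

```text
pos [0.501  0.1976 0.214 ] jaw -7.34 f [ 0.2 -0.6 -1.9] open 0.0239 t 12.6
[[[0.75, 0.0, 0.34], np.float64(0.01), 10], [[0.75, -0.01, 0.33], np.float64(0.01), 10], [[0.76, 0.0, 0.34], np.float64(0.01), 10], [[0.75, -0.01, 0.34], np.float64(0.01), 10], [[0.76, 0.0, 0.33], np.float64(0.01), 10]]
[[[0.76, 0.0, 0.31], np.float64(0.0), 10], [[0.75, 0.0, 0.31], np.float64(0.0), 10], [[0.76, 0.0, 0.3], np.float64(0.0), 10], [[0.75, 0.0, 0.31], np.float64(0.0), 10], [[0.76, 0.0, 0.3], np.float64(0.0), 10]]
[[[0.75, 0.0, 0.31], np.float64(0.0), 10], [[0.0, 0.9, 0.0], np.float64(0.0), 10], [[0.0, 0.9, 0.0], np.float64(0.0), 10], [[0.0, 0.9, 0.0], np.float64(0.0), 10]]
[(0.62, [0.395, 0.106, 0.028]), (0.57, [0.414, 0.226, 0.032]), (0.46, [0.393, 0.122, 0.03]), (0.42, [0.416, 0.245, 0.025])]
plate [(0.9, [0.463, -0.3, -0.001]), (0.17, [0.586, -0.082, 0.054])]
[]
plate [(0.78, [0.462, -0.3, -0.002])]
```

View pics/top4.png

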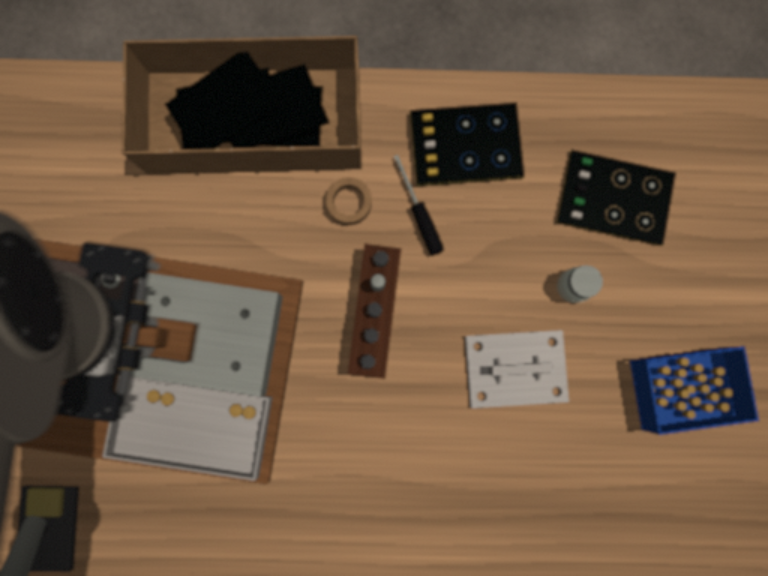

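All four slugs are in the tray, in pairs near (160,398) and (242,411). The bed is clear apart from what the gripper hides, and no slug was seen there at the start. Next I return the scraper.

Call:
send_rows:
  rows:
    - [[0.75, 0.0, 0.34], 0, 10]
    - [[0.75, 0, 0.33], 0, 10]
    - [[0.76, 0.0, 0.34], 0, 10]
    - [[0.75, 0, 0.34], 0, 10]
    - [[0.76, 0.0, 0.33], 0, 10]

```text
t: 13.4
position: [0.558, -0.0035, 0.2117]
orientation: [-0.467, 0.532, -0.531, 0.466]
force: [0.3, -0.1, -2.4]
opening: 0.024
```

Call:
send_rows:
  rows:
    - [[0.76, 0.0, 0.31], 0, 10]
    - [[0.75, 0.0, 0.31], 0, 10]
    - [[0.76, 0.0, 0.3], 0, 10]
    - [[0.75, 0.0, 0.31], 0, 10]
    - [[0.76, 0.0, 0.3], 0, 10]

```text
t: 13.9
position: [0.6092, -0.2008, 0.2112]
orientation: [-0.467, 0.532, -0.531, 0.466]
force: [0.7, 0.1, -1.6]
opening: 0.0237
```

Call:
send_rows:
  rows:
    - [[0.75, 0.0, 0.31], 0, 10]
    - [[0.0, 0.9, 0.0], 0, 10]
    - [[0.0, 0.9, 0.0], 0, 10]
    - [[0.0, 0.9, 0.0], 0, 10]
    - [[0.0, 0, 0.0], 0, 10]

```text
t: 14.4
position: [0.616, -0.2372, 0.0711]
orientation: [-0.468, 0.535, -0.529, 0.464]
force: [-0.7, 0.1, -2.4]
opening: 0.0238
```

```bash
python3 - <<'E'
from h import *
p=shot('top'); save(p,'top5.png',1.5)
route([((.621,-.237,.0565),-7.65,10)],step=.3)
E
```

```text
pos [ 0.6177 -0.2384  0.0748] jaw -7.53 f [ 0.1 -0.1 -0.9] open 0.0237 t 14.4
[[[-0.02, 0.18, 0.03], np.float64(0.01), 10], [[-0.02, 0.19, 0.03], np.float64(0.01), 10]]
```

Call:
send_rows:
  rows:
    - [[0, 0.18, 0.03], 0, 10]
    - [[0, 0.19, 0.0], 0, 10]
    - [[0, 0.02, 0], 0, 10]
    - [[0, 0, 0], 0, 60]
    - [[0, 0, 0], 0, 60]

```text
t: 14.95
position: [0.6213, -0.2398, 0.0589]
orientation: [0.466, -0.532, 0.532, -0.466]
force: [-0.5, 0.6, 0.5]
opening: 0.0366
```

Call:
send_rows:
  rows:
    - [[0, 0, 0], 0, 60]
    - [[0, -0.3, 0.0], 0, 60]
    - [[0, -0.8, 0], 0, 60]
    - [[0, -0.9, 0], 0, 60]
    - [[0, -0.9, 0], 0, 60]

```text
t: 15.45
position: [0.6204, -0.2399, 0.2058]
orientation: [0.466, -0.532, 0.532, -0.466]
force: [1.3, 0.4, 0.5]
opening: 0.06
```

```bash
python3 - <<'E'
from h import *
route([((.466,-.25,.24),4.15,80)],step=.9)
E
```

```text
pos [ 0.6204 -0.2399  0.2058] jaw -7.6 f [1.3 0.4 0.5] open 0.06 t 15.4
[[[0.15, -0.17, -0.76], np.float64(-0.59), 80], [[0.11, -0.17, -0.76], np.float64(-0.59), 80], [[0.08, -0.17, -0.77], np.float64(-0.59), 80], [[0.03, -0.17, -0.78], np.float64(-0.59), 80]]
```

Call:
send_rows:
  rows:
    - [[0.15, -0.17, -0.76], -0.59, 80]
    - [[0.11, -0.17, -0.76], -0.59, 80]
    - [[0.08, -0.17, -0.77], -0.59, 80]
    - [[0.03, -0.17, -0.78], -0.59, 80]
    - [[0, 0, 0], 0, 80]

```text
t: 15.95
position: [0.4622, -0.2513, 0.2391]
orientation: [-0.516, 0.482, -0.482, 0.519]
force: [-0.9, 0.4, 0.5]
opening: 0.0802
```

Call:
send_rows:
  rows:
    - [[0, 0, 0], 0, 80]
    - [[0, 0, 0], 0, 60]

```text
t: 16.15
position: [0.4671, -0.2496, 0.2375]
orientation: [-0.518, 0.481, -0.481, 0.518]
force: [-0.0, -0.2, -0.2]
opening: 0.0748
```

```bash
python3 - <<'E'
from h import *
p=shot('wrist'); save(p,'w3.png',1.5)
fit(p,'scraper',[(.018,.03),(.06,.075)])
fit(p,'plate',[(.005,.016),(.035,.05)])
print('plate',[(round(d['p'],2),np.round(d['point'],3).tolist()) for d in finder.mark_of(p,'plate')])
route([((.466,-.2995,.12),4.15,50),((.466,-.2995,.037),4.15,50)],step=.9)
E
```

```text
scraper [0.91, 0.45]
   0.018 {'c': (0.6199, -0.2392), 'long': 100, 'short': 51, 'yaw_long': 82.8, 'mean': array([ 0.6149, -0.2342]), 'n': 1956} z 0.024
   0.06 {'c': (0.6196, -0.2393), 'long': 45, 'short': 24, 'yaw_long': 81.9, 'mean': array([ 0.6183, -0.238 ]), 'n': 809} z 0.0677
plate [0.92]
   0.005 {'c': (0.447, -0.2581), 'long': 149, 'short': 110, 'yaw_long': -85.6, 'mean': array([ 0.4469, -0.2531]), 'n': 7409} z 0.0101
   0.035 {'c': (0.4471, -0.2578), 'long': 90, 'short': 14, 'yaw_long': -85.6, 'mean': array([ 0.4472, -0.2564]), 'n': 788} z 0.044
plate [(0.74, [0.597, -0.392, 0.001]), (0.57, [0.446, -0.256, -0.0])]
pos [ 0.4667 -0.2497  0.2367] jaw 4.25 f [-0.   0.1  0.3] open 0.0611 t 16.4
[[[0.33, 0.78, -0.03], np.float64(0.01), 50], [[0.33, 0.78, -0.03], np.float64(0.01), 50], [[0.33, 0.77, -0.03], np.float64(0.01), 50], [[0.0, 0.83, 0.0], np.float64(0.0), 50], [[0.0, 0.83, 0.0], np.float64(0.0), 50]]
```

View pics/w3.png

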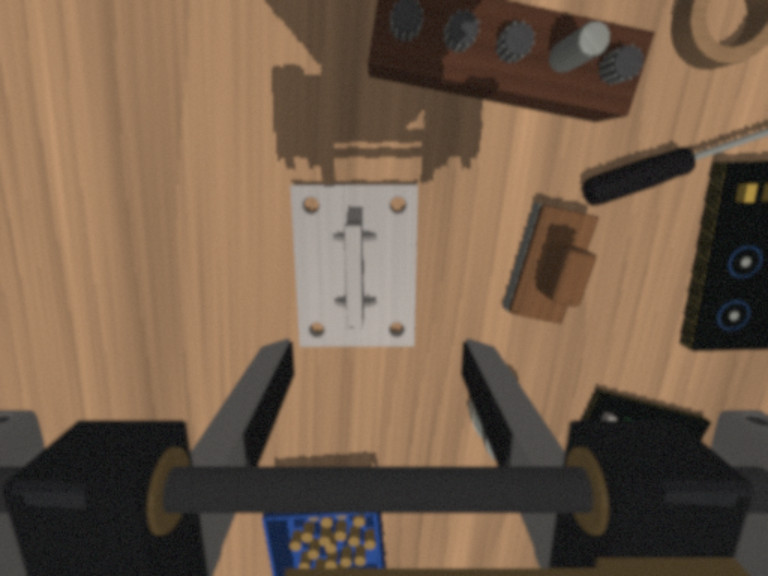

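The plate was knocked about 45 mm to (0.447, -0.258). It shows at (355,265) in the wrist view with its fence clear, and the scraper stands at (555,265). I retarget the grasp.

```bash
python3 - <<'E'
from h import *
route([((.447,-.258,.11),4.4,50),((.447,-.258,.037),4.4,50)],step=.75)
E
```

```text
pos [ 0.4667 -0.2497  0.2367] jaw 4.25 f [-0.   0.1  0.3] open 0.0611 t 16.4
[[[0.03, 0.63, -0.1], np.float64(-0.01), 50], [[0.04, 0.63, -0.1], np.float64(-0.01), 50], [[0.03, 0.64, -0.1], np.float64(-0.01), 50], [[0.04, 0.63, -0.11], np.float64(-0.01), 50], [[0.0, 0.73, 0.0], np.float64(0.01), 50]]
[[[0.0, 0.73, 0.0], np.float64(0.01), 50]]
```

Call:
send_rows:
  rows:
    - [[0.03, 0.63, -0.1], -0.03, 50]
    - [[0.04, 0.63, -0.1], 0, 50]
    - [[0.03, 0.64, -0.1], 0, 50]
    - [[0.04, 0.63, -0.11], 0, 50]
    - [[0, 0, 0], 0, 50]

```text
t: 16.85
position: [0.444, -0.2578, 0.1074]
orientation: [0.52, -0.483, 0.479, -0.517]
force: [0.4, -0.6, 0.6]
opening: 0.0499
```

Call:
send_rows:
  rows:
    - [[0, 0, 0], 0, 50]
    - [[0, 0.5, 0], 0, 50]
    - [[0, 0.5, 0], 0, 50]
    - [[0, 0.4, 0], 0, 50]
    - [[0, 0, 0], 0, 50]

```text
t: 17.35
position: [0.4468, -0.258, 0.0403]
orientation: [0.519, -0.481, 0.48, -0.519]
force: [0.6, 0.0, 0.1]
opening: 0.0504
```

Call:
send_rows:
  rows:
    - [[0, 0, 0], 0, 50]
    - [[0, 0, 0], 0, 50]

```text
t: 17.55
position: [0.4475, -0.2587, 0.0421]
orientation: [-0.518, 0.48, -0.481, 0.519]
force: [0.4, -0.8, 0.7]
opening: 0.0501
```

```bash
python3 - <<'E'
from h import *
plan((.447,-.258,.037),4.4)
E
```

```text
pos [ 0.4475 -0.2587  0.0421] jaw 4.4 turn units 0.0 f [ 0.4 -0.8  0.7]
 shift now-axes [-0.014  0.103 -0.01 ] after-turn axes [-0.014  0.103 -0.01 ]
```

Call:
send_rows:
  rows:
    - [[0, 0.06, 0], 0, 5]
    - [[0, 0, 0], 0, 5]
    - [[0, 0, 0], 0, 5]
    - [[0, 0, 0], 0, 5]
    - [[0, 0, 0], 0, 5]

```text
t: 18.05
position: [0.4465, -0.2583, 0.0376]
orientation: [-0.519, 0.48, -0.481, 0.519]
force: [-0.7, 0.8, 1.7]
opening: 0.0139
```

```bash
python3 - <<'E'
from h import *
route([((.447,-.258,.25),4.4,5),((.50,0.0,.25),-7.65,5)],step=.8)
E
```

```text
pos [ 0.4465 -0.2583  0.0376] jaw 4.39 f [-0.7  0.8  1.7] open 0.0139 t 18.1
[[[0.0, -0.71, 0.0], np.float64(0.0), 5], [[0.0, -0.71, 0.0], np.float64(0.0), 5], [[0.0, -0.71, 0.0], np.float64(0.0), 5], [[0.0, -0.71, 0.0], np.float64(0.0), 5], [[0.0, -0.7, 0.0], np.float64(0.0), 5]]
[[[0.0, -0.71, 0.01], np.float64(0.0), 5], [[-0.72, 0.0, 0.21], np.float64(0.34), 5], [[-0.73, 0.0, 0.19], np.float64(0.34), 5], [[-0.74, 0.0, 0.16], np.float64(0.34), 5], [[-0.74, 0.0, 0.14], np.float64(0.34), 5]]
[[[-0.74, 0.0, 0.12], np.float64(0.34), 5], [[-0.75, 0.0, 0.1], np.float64(0.34), 5], [[-0.75, 0.0, 0.07], np.float64(0.34), 5]]
```

Call:
send_rows:
  rows:
    - [[0.0, -0.6, 0.0], 0, 5]
    - [[0.0, -0.7, 0.0], 0, 5]
    - [[0.0, -0.75, 0.0], 0, 5]
    - [[0.0, -0.75, 0.0], 0, 5]
    - [[0.0, -0.75, 0.0], 0, 5]

```text
t: 18.55
position: [0.4456, -0.2581, 0.216]
orientation: [0.519, -0.481, 0.48, -0.518]
force: [1.4, 1.1, -5.0]
opening: 0.0136
```

Call:
send_rows:
  rows:
    - [[0.0, -0.7, 0.01], 0, 5]
    - [[-0.72, 0.0, 0.21], 0.34, 5]
    - [[-0.73, 0.0, 0.19], 0.34, 5]
    - [[-0.74, 0.0, 0.16], 0.34, 5]
    - [[-0.74, 0.0, 0.14], 0.34, 5]

```text
t: 19.05
position: [0.4767, -0.109, 0.2498]
orientation: [-0.489, 0.511, -0.511, 0.489]
force: [1.0, 0.1, -5.3]
opening: 0.0138
```

Call:
send_rows:
  rows:
    - [[-0.74, 0.0, 0.12], 0.34, 5]
    - [[-0.75, 0.0, 0.1], 0.34, 5]
    - [[-0.75, 0.0, 0.07], 0.34, 5]
    - [[0, 0, 0], 0, 5]
    - [[0, 0, 0], 0, 5]

```text
t: 19.55
position: [0.4992, 0.0005, 0.2495]
orientation: [-0.467, 0.531, -0.531, 0.466]
force: [-0.5, -1.1, -4.7]
opening: 0.0135
```

Call:
send_rows:
  rows:
    - [[0, 0, 0], 0, 5]
    - [[0, 0, 0], 0, 5]

```text
t: 19.75
position: [0.4994, -0.001, 0.2499]
orientation: [-0.466, 0.532, -0.532, 0.466]
force: [-0.9, -0.4, -5.8]
opening: 0.0139
```

```bash
python3 - <<'E'
from h import *
p=shot('wrist'); save(p,'w4.png',1.5); print(p['fx'])
w=cloud(p); z=w[...,2]
bm=(abs(z-.07)<.004)&(w[...,1]>.05)
print('bed',rect(w,bm), np.nanmedian(z[bm]))
print('holes',[(round(d['p'],2),np.round(d['point'],4).tolist()) for d in finder.mark_of(p,'bed_hole0')])
route([(P3(0,0,.25),-7.65,5)],step=.8)
E
```

```text
288.7714563539879
bed {'c': (0.5033, 0.1316), 'long': 150, 'short': 120, 'yaw_long': -7.6, 'mean': array([0.5038, 0.1348]), 'n': 16791} 0.07026969182151754
holes [(0.6, [0.5371, 0.1088, 0.0698])]
pos [ 0.4995 -0.0008  0.25  ] jaw -7.59 f [-0.2 -0.2 -5.6] open 0.0139 t 19.9
[[[-0.68, 0.0, -0.05], np.float64(0.0), 5], [[-0.69, 0.0, -0.05], np.float64(0.0), 5], [[-0.68, 0.0, -0.05], np.float64(0.0), 5], [[-0.69, 0.0, -0.05], np.float64(0.0), 5], [[-0.68, 0.0, -0.04], np.float64(0.0), 5]]
```

View pics/w4.png

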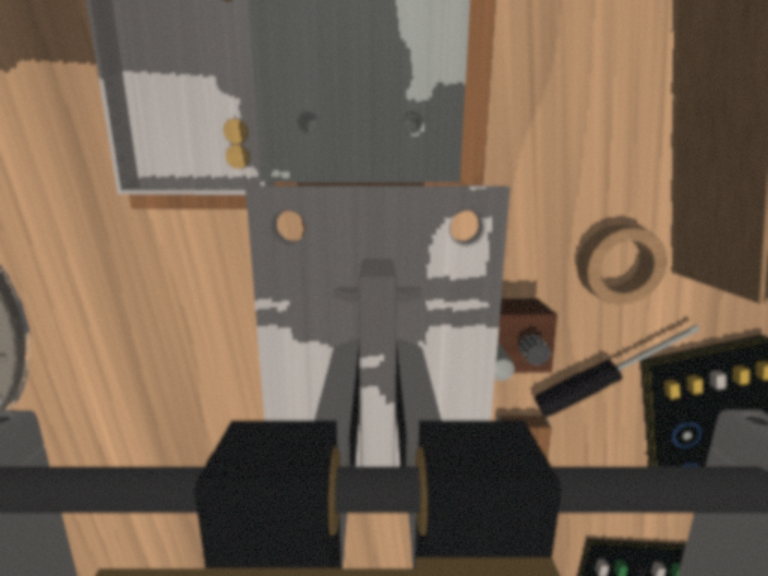

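The plate is held square. Its near holes show at (290,226) and (465,226), and the near bed holes at (307,122) and (414,122). I'll measure both accurately.

```bash
python3 - <<'E'
from h import *
p=shot('wrist'); st=p['st']; Rm,t=cam2world(p)
w=cloud(p); z=w[...,2]
im=cv2.GaussianBlur(p['color'],(3,3),0).astype(float)
def bp(u,v,h):
    d=Rm@np.array([(u-p['cx'])/p['fx'],(v-p['cy'])/p['fy'],1]); return t+d*(h-t[2])/d[2]
pm=(abs(z-.2224)<.006); print('plate top z',np.nanmedian(z[pm]),pm.sum())
hp=np.nanmedian(z[pm])
for (u0,v0),h,kind in [((193,151),hp,'p'),((310,151),hp,'p'),((205,81),.07,'b'),((276,81),.07,'b')]:
    r=13; W=im[v0-r:v0+r+1,u0-r:u0+r+1]
    if kind=='p': f=W[...,0]-W[...,2]
    else: f=-W.sum(2)
    # background from border median, weight
    thr=(np.median(f)+np.percentile(f,97))/2
    m=(f>thr).astype(np.uint8); k,l,s,c=cv2.connectedComponentsWithStats(m)
    i=min((i for i in range(1,k) if s[i,4]>15),key=lambda i:np.hypot(*(c[i]-r)))
    u,v=c[i]+[u0-r,v0-r]
    # ring depth near
    print(kind,(u.round(1),v.round(1)),'area',s[i,4],s[i,2:4],bp(u,v,h).round(4))
E
```

```text
plate top z 0.2224221676674484 19803
p (np.float64(193.2), np.float64(150.0)) area 263 [17 19] [0.4698 0.0627 0.2224]
p (np.float64(309.2), np.float64(150.1)) area 269 [18 19] [0.5431 0.0528 0.2224]
b (np.float64(203.1), np.float64(80.1)) area 91 [11 13] [0.4619 0.1207 0.07  ]
b (np.float64(276.1), np.float64(78.8)) area 64 [14 11] [0.5408 0.1115 0.07  ]
```

```bash
sed -i 's/^O=.*/O=np.array([.509,.1712]); YAW=-7.6/' h.py; python3 - <<'E'
from h import *
route([((.5094,.1708,.25),-7.6,5),((.5094,.1708,.125),-7.6,5)],step=.8)
E
```

```text
pos [ 0.4996 -0.0006  0.25  ] jaw -7.57 f [ 0.4  0.4 -6.4] open 0.014 t 19.9
[[[-0.68, 0.0, -0.05], np.float64(0.0), 5], [[-0.69, 0.0, -0.05], np.float64(0.0), 5], [[-0.68, 0.0, -0.05], np.float64(0.0), 5], [[-0.69, 0.0, -0.05], np.float64(0.0), 5], [[-0.68, 0.0, -0.06], np.float64(0.0), 5]]
[[[0.0, 0.62, 0.0], np.float64(0.0), 5], [[0.0, 0.63, 0.0], np.float64(0.0), 5], [[0.0, 0.62, 0.0], np.float64(0.0), 5], [[0.0, 0.63, 0.0], np.float64(0.0), 5]]
```

Call:
send_rows:
  rows:
    - [[-0.68, 0.0, -0.05], 0, 5]
    - [[-0.69, 0.0, -0.05], 0, 5]
    - [[-0.68, 0.0, -0.05], 0, 5]
    - [[-0.69, 0.0, -0.05], 0, 5]
    - [[-0.68, 0.0, -0.06], 0, 5]

```text
t: 20.4
position: [0.5092, 0.1724, 0.25]
orientation: [-0.466, 0.532, -0.532, 0.466]
force: [0.3, -0.2, -5.0]
opening: 0.0136
```

Call:
send_rows:
  rows:
    - [[0.0, 0.62, 0.0], 0, 5]
    - [[0.0, 0.63, 0.0], 0, 5]
    - [[0.0, 0.62, 0.0], 0, 5]
    - [[0.0, 0.63, 0.0], 0, 5]
    - [[0, 0, 0], 0, 5]

```text
t: 20.9
position: [0.5072, 0.1702, 0.1219]
orientation: [-0.468, 0.532, -0.531, 0.464]
force: [0.1, -0.2, -5.0]
opening: 0.0141
```

Call:
send_rows:
  rows:
    - [[0, 0, 0], 0, 5]
    - [[0, 0, 0], 0, 5]

```text
t: 21.1
position: [0.5102, 0.1715, 0.1266]
orientation: [0.465, -0.532, 0.532, -0.467]
force: [1.0, -0.0, -5.4]
opening: 0.0141
```

```bash
python3 - <<'E'
from h import *
for c in ('top','scene'):
    p=shot(c); w=cloud(p); z=w[...,2]
    m=(abs(z-.0955)<.008)&(abs(w[...,0]-.5)<.09)&(abs(w[...,1]-.17)<.09)
    b=(abs(z-.07)<.004)&(w[...,1]<.29)&(w[...,1]>.03)
    print(c,'plate',rect(w,m),'bed',rect(w,b))
route([((.5094,.1708,.109),-7.6,5)],step=.3)
E
```

```text
top plate {'c': (0.5076, 0.1588), 'long': 125, 'short': 110, 'yaw_long': 82.7, 'mean': array([0.505 , 0.1358]), 'n': 1783} bed {'c': (0.8443, 0.1619), 'long': 252, 'short': 157, 'yaw_long': -87.0, 'mean': array([0.8356, 0.1483]), 'n': 1541}
scene plate {'c': (0.5118, 0.1714), 'long': 151, 'short': 114, 'yaw_long': 82.3, 'mean': array([0.5286, 0.1586]), 'n': 2036} bed {'c': (0.8505, 0.1609), 'long': 252, 'short': 156, 'yaw_long': -87.1, 'mean': array([0.8429, 0.1455]), 'n': 2520}
pos [0.51   0.1717 0.1265] jaw -7.51 f [ 0.4  0.3 -5.8] open 0.0137 t 21.2
[[[0.01, 0.18, 0.0], np.float64(0.01), 5], [[0.01, 0.17, -0.01], np.float64(0.01), 5]]
```

Call:
send_rows:
  rows:
    - [[0, 0.18, 0], 0, 5]
    - [[0, 0.17, 0], 0, 5]
    - [[0, 0.04, 0], 0, 5]
    - [[0, 0, 0], 0, 5]
    - [[0, 0, 0], 0, 5]

```text
t: 21.7
position: [0.5094, 0.1718, 0.106]
orientation: [-0.466, 0.532, -0.531, 0.467]
force: [-5.6, 0.2, 17.5]
opening: 0.0137
```

```bash
python3 - <<'E'
from h import *
plan((*O,.1076),-7.6)
E
```

```text
pos [0.5094 0.1718 0.106 ] jaw -7.5 turn units 0.02 f [-5.6  0.2 17.5]
 shift now-axes [ 0.013 -0.033 -0.006] after-turn axes [ 0.013 -0.033 -0.006]
```

Call:
send_rows:
  rows:
    - [[0, 0, 0], 0, 40]
    - [[0, 0, 0], 0, 40]
    - [[0, 0, 0], 0, 40]
    - [[0, -0.5, 0], 0, 40]
    - [[0, -0.9, 0], 0, 40]

```text
t: 22.2
position: [0.5077, 0.1706, 0.174]
orientation: [-0.468, 0.532, -0.532, 0.464]
force: [0.1, 0.4, 0.5]
opening: 0.04
```

```bash
python3 - <<'E'
from h import *
print(np.round(status.get_state()['joints'],2))
b=pr(38,0,O=np.array([.5495,-.0785]),yaw=-6.1); print(b)
route([((.5093,.172,.26),-7.6,60),((b[0],.05,.26),-96.1,60)],step=.9)
E
```

```text
[-0.94  0.29  0.59  2.   -0.2   0.91 -0.37]
[ 0.58728484 -0.08253803]
pos [0.5077 0.1706 0.174 ] jaw -7.51 f [0.1 0.4 0.5] open 0.04 t 22.2
[[[-0.02, -0.86, 0.01], np.float64(0.01), 60], [[-0.01, -0.86, 0.02], np.float64(0.01), 60], [[0.12, 0.0, 0.1], np.float64(0.98), 60], [[0.11, 0.0, 0.11], np.float64(0.98), 60], [[0.1, 0.0, 0.12], np.float64(0.98), 60]]
[[[0.09, 0.0, 0.13], np.float64(0.98), 60], [[0.08, 0.0, 0.14], np.float64(0.98), 60], [[0.07, 0.0, 0.15], np.float64(0.98), 60], [[0.06, 0.0, 0.15], np.float64(0.98), 60], [[0.04, 0.0, 0.16], np.float64(0.98), 60]]
[[[0.03, 0.0, 0.16], np.float64(0.98), 60], [[0.02, 0.0, 0.16], np.float64(0.98), 60], [[0.0, 0.0, 0.16], np.float64(0.98), 60], [[-0.01, 0.0, 0.16], np.float64(0.98), 60], [[-0.03, 0.0, 0.16], np.float64(0.98), 60]]
[[[-0.04, 0.0, 0.16], np.float64(0.98), 60], [[-0.05, 0.0, 0.15], np.float64(0.98), 60], [[-0.06, 0.0, 0.15], np.float64(0.98), 60], [[-0.08, 0.0, 0.14], np.float64(0.98), 60], [[-0.09, 0.0, 0.14], np.float64(0.98), 60]]
```

Call:
send_rows:
  rows:
    - [[0, -0.86, 0.01], 0, 60]
    - [[0, -0.86, 0.02], 0, 60]
    - [[0.12, 0.0, 0.1], 0.98, 60]
    - [[0.11, 0.0, 0.11], 0.98, 60]
    - [[0.1, 0.0, 0.12], 0.98, 60]

```text
t: 22.7
position: [0.5234, 0.1514, 0.2617]
orientation: [-0.393, 0.588, -0.587, 0.394]
force: [0.0, 0.5, -0.4]
opening: 0.0599
```

Call:
send_rows:
  rows:
    - [[0.09, 0.0, 0.13], 0.98, 60]
    - [[0.08, 0.0, 0.14], 0.98, 60]
    - [[0.07, 0.0, 0.15], 0.98, 60]
    - [[0.06, 0.0, 0.15], 0.98, 60]
    - [[0.04, 0.0, 0.16], 0.98, 60]

```text
t: 23.2
position: [0.5454, 0.1171, 0.2613]
orientation: [-0.26, 0.658, -0.658, 0.26]
force: [-0.3, -0.6, -0.7]
opening: 0.06
```

Call:
send_rows:
  rows:
    - [[0.03, 0.0, 0.16], 0.98, 60]
    - [[0.02, 0.0, 0.16], 0.98, 60]
    - [[0.0, 0.0, 0.16], 0.98, 60]
    - [[-0.01, 0.0, 0.16], 0.98, 60]
    - [[-0.03, 0.0, 0.16], 0.98, 60]

```text
t: 23.7
position: [0.5673, 0.0832, 0.2613]
orientation: [0.114, -0.698, 0.698, -0.114]
force: [0.2, 0.3, -0.3]
opening: 0.0599
```

Call:
send_rows:
  rows:
    - [[-0.04, 0.0, 0.16], 0.98, 60]
    - [[-0.05, 0.0, 0.15], 0.98, 60]
    - [[-0.06, 0.0, 0.15], 0.98, 60]
    - [[-0.08, 0.0, 0.14], 0.98, 60]
    - [[-0.09, 0.0, 0.14], 0.98, 60]

```text
t: 24.2
position: [0.589, 0.049, 0.2613]
orientation: [-0.036, -0.706, 0.706, 0.036]
force: [-0.6, 0.5, -0.4]
opening: 0.06
```

Call:
send_rows:
  rows:
    - [[0, 0, 0], 0, 60]
    - [[0, 0, 0], 0, 60]
    - [[0, 0, 0], 0, 60]

```text
t: 24.5
position: [0.5887, 0.0496, 0.2614]
orientation: [0.034, 0.706, -0.706, -0.034]
force: [0.1, -0.0, 0.5]
opening: 0.0599
```

```bash
python3 - <<'E'
from h import *
p=shot('wrist'); save(p,'w5.png',1.5); w=cloud(p); z=w[...,2]
fit(p,'plate',[(.075,.086),(.105,.12)])
fit(p,'block',[(.044,.056)])
for lo,hi in((.066,.08),(.09,.108)):
    mm=(z>lo)&(z<hi)&(w[...,0]>.44)&(w[...,0]<.66)&(abs(w[...,1]+.08)<.03)
    k,l,st,cen=cv2.connectedComponentsWithStats(mm.astype(np.uint8))
    print([(st[i,4],np.nanmean(w[l==i],0).round(4).tolist()) for i in range(1,k) if st[i,4]>20])
plan((.5873,-.0825,.26),-96.1)
p=shot('scene'); print('scene scraper',[np.round(d['point'],3) for d in finder.mark_of(p,'scraper')[:1]])
E
```

```text
plate [0.77]
   0.075 {'c': (0.5083, 0.1724), 'long': 151, 'short': 111, 'yaw_long': 82.5, 'mean': array([0.5232, 0.1733]), 'n': 5538} z 0.0803
   0.105 {'c': (0.5105, 0.186), 'long': 63, 'short': 15, 'yaw_long': 82.5, 'mean': array([0.5125, 0.1865]), 'n': 704} z 0.114
block [0.95, 0.61]
   0.044 {'c': (0.5473, -0.078), 'long': 196, 'short': 57, 'yaw_long': -6.1, 'mean': array([ 0.5596, -0.0766]), 'n': 4485} z 0.0501
[(np.int32(255), [0.6238, -0.0853, 0.0714]), (np.int32(71), [0.5898, -0.0755, 0.0728]), (np.int32(215), [0.5489, -0.0771, 0.0714]), (np.int32(204), [0.5112, -0.0732, 0.0714]), (np.int32(194), [0.4738, -0.0692, 0.0713])]
[(np.int32(271), [0.5868, -0.0805, 0.0987])]
pos [0.5887 0.0495 0.2615] jaw -95.62 turn units 0.1 f [ 0.2  0.2 -0. ]
 shift now-axes [-0.23   0.029  2.631] after-turn axes [-0.252  0.029  2.629]
scene scraper [array([ 0.624, -0.242,  0.005])]
```

View pics/w5.png

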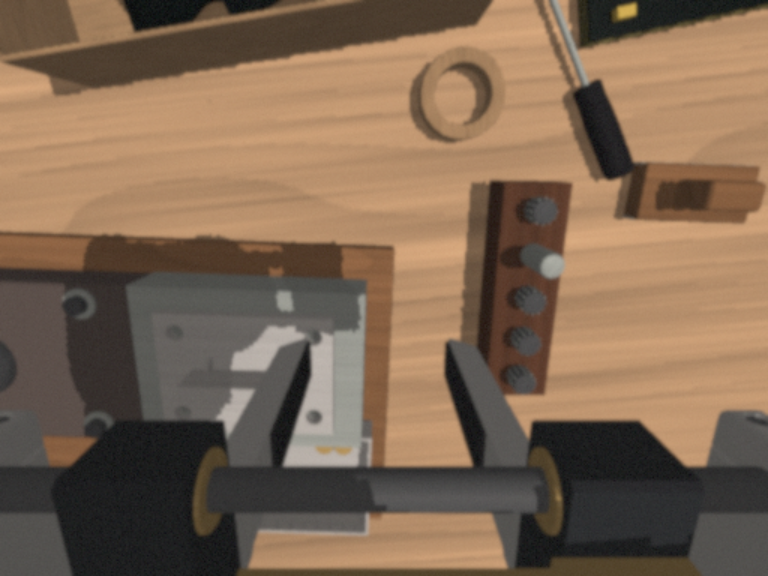

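The plate lies on the bed at about (238,375). The bed holes show dark through its corners, and the fit gives (0.508, 0.172) with yaw -7.5°. The pin is at (545,260) in the block. Next I fetch the pin.

```bash
python3 - <<'E'
from h import *
route([((.586,-.0812,.26),-96.1,50),((.586,-.0812,.14),-96.1,50),((.586,-.0812,.08),-96.1,50)],step=.9)
E
```

```text
pos [0.5888 0.0494 0.2615] jaw -95.66 f [-0.1  0.1  0.2] open 0.0601 t 24.8
[[[-0.07, 0.01, 0.87], np.float64(0.03), 50], [[-0.07, 0.01, 0.87], np.float64(0.03), 50], [[-0.07, 0.01, 0.86], np.float64(0.03), 50], [[0.0, 0.8, 0.0], np.float64(0.0), 50], [[0.0, 0.8, 0.0], np.float64(0.0), 50]]
[[[0.0, 0.8, 0.0], np.float64(0.0), 50], [[0.0, 0.6, 0.0], np.float64(0.0), 50], [[0.0, 0.6, 0.0], np.float64(0.0), 50]]
```

Call:
send_rows:
  rows:
    - [[-0.07, 0.01, 0.87], 0.03, 50]
    - [[-0.07, 0.01, 0.87], 0.03, 50]
    - [[-0.07, 0.01, 0.86], 0.03, 50]
    - [[0.0, 0.8, 0.0], 0, 50]
    - [[0.0, 0.8, 0.0], 0, 50]

```text
t: 25.25
position: [0.5865, -0.0827, 0.1798]
orientation: [0.04, 0.706, -0.706, -0.038]
force: [0.8, 0.8, -1.1]
opening: 0.0501
```

Call:
send_rows:
  rows:
    - [[0, 0.8, 0], 0, 50]
    - [[0, 0, 0], 0, 50]
    - [[0, 0, 0], 0, 50]
    - [[0, 0, 0], 0, 50]

```text
t: 25.65
position: [0.5871, -0.0815, 0.1421]
orientation: [0.039, 0.706, -0.706, -0.037]
force: [0.3, -0.1, 0.3]
opening: 0.0498
```

```bash
python3 - <<'E'
from h import *
p=shot('wrist'); save(p,'w6.png',1.2); w=cloud(p); z=w[...,2]
for lo,hi in((.066,.08),(.09,.108)):
    mm=(z>lo)&(z<hi)&(w[...,0]>.44)&(w[...,0]<.66)&(abs(w[...,1]+.08)<.03)
    k,l,st,cen=cv2.connectedComponentsWithStats(mm.astype(np.uint8))
    print([(st[i,4],np.nanmean(w[l==i],0).round(4).tolist()) for i in range(1,k) if st[i,4]>20])
p=shot('scene'); save(p,'s6.png')
plan((.586,-.0812,.08),-96.1)
E
```

```text
[(np.int32(504), [0.6242, -0.0866, 0.0719]), (np.int32(109), [0.5936, -0.0829, 0.0727]), (np.int32(426), [0.5495, -0.0785, 0.0715]), (np.int32(397), [0.5121, -0.0745, 0.0714])]
[(np.int32(573), [0.5877, -0.0827, 0.0989])]
pos [ 0.5871 -0.0812  0.1419] jaw -96.14 turn units -0.01 f [-0.1  0.1 -0.2]
 shift now-axes [0.025 1.238 0.003] after-turn axes [0.025 1.238 0.003]
```

View pics/w6.png

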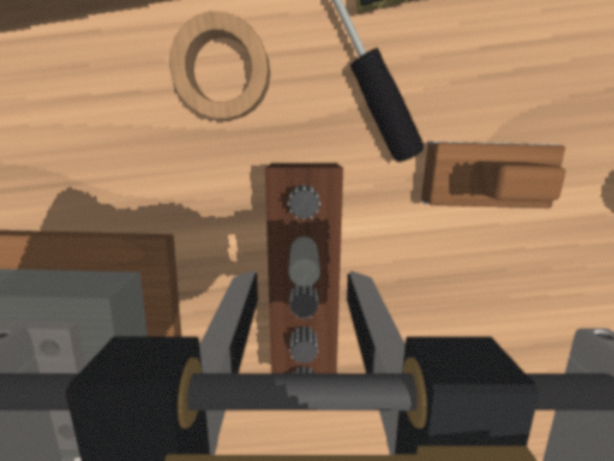

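The pin, at (304,262), is centred between the jaws. Down and close.

Call:
send_rows:
  rows:
    - [[0, 0.4, 0], 0, 50]
    - [[0, 0.4, 0], 0, 50]
    - [[0, 0.4, 0], 0, 50]
    - [[0, 0.0, 0], 0, 50]
    - [[0, 0, 0], 0, 50]

```text
t: 26.25
position: [0.5865, -0.0813, 0.0811]
orientation: [0.038, 0.706, -0.706, -0.038]
force: [-0.5, -0.0, 0.6]
opening: 0.0498
```

Call:
send_rows:
  rows:
    - [[0, 0, 0], 0, 10]
    - [[0, 0, 0], 0, 10]
    - [[0, 0, 0], 0, 10]
    - [[0, 0, 0], 0, 10]
    - [[0, 0, 0], 0, 10]

```text
t: 26.75
position: [0.5862, -0.0818, 0.0803]
orientation: [-0.038, -0.706, 0.706, 0.038]
force: [-0.5, -3.0, 3.4]
opening: 0.0196
```

Call:
send_rows:
  rows:
    - [[0, -0.2, 0], 0, 10]
    - [[0, -0.6, 0], 0, 10]
    - [[0, -0.9, 0], 0, 10]
    - [[0, -0.9, 0], 0, 10]
    - [[0, -0.9, 0], 0, 10]

```text
t: 27.25
position: [0.5855, -0.0812, 0.2569]
orientation: [0.038, 0.706, -0.706, -0.038]
force: [0.4, 0.9, -1.3]
opening: 0.0196
```

```bash
cat >> h.py <<'E'
C=np.array([.5088,.172])
def hole(i): return pr(*[(38,58),(38,-58),(-38,58),(-38,-58)][i],O=C,yaw=-7.55)
E
python3 - <<'E'
from h import *
for i in range(4): print(i,hole(i).round(4))
route([((*hole(1),.26),-97.5,10),((*hole(1),.175),-97.5,10)],step=.9)
E
```

```text
0 [0.5541 0.2245]
1 [0.5388 0.1095]
2 [0.4788 0.2345]
3 [0.4635 0.1195]
pos [ 0.5855 -0.0812  0.2569] jaw -96.18 f [ 0.4  0.9 -1.3] open 0.0196 t 27.2
[[[0.27, -0.01, -0.74], np.float64(0.05), 10], [[0.27, -0.01, -0.74], np.float64(0.05), 10], [[0.27, -0.01, -0.73], np.float64(0.05), 10], [[0.28, -0.02, -0.74], np.float64(0.05), 10], [[0.28, -0.01, -0.73], np.float64(0.05), 10]]
[[[0.0, 0.85, 0.0], np.float64(0.01), 10], [[0.0, 0.85, 0.0], np.float64(0.01), 10]]
```

Call:
send_rows:
  rows:
    - [[0.27, 0, -0.74], 0.05, 10]
    - [[0.27, 0, -0.74], 0.05, 10]
    - [[0.27, 0, -0.73], 0.05, 10]
    - [[0.28, 0, -0.74], 0.05, 10]
    - [[0.28, 0, -0.73], 0.05, 10]

```text
t: 27.75
position: [0.5384, 0.1111, 0.2553]
orientation: [0.046, 0.706, -0.705, -0.046]
force: [-0.4, 0.6, -0.7]
opening: 0.0196
```

Call:
send_rows:
  rows:
    - [[0, 0.7, 0], 0, 10]
    - [[0, 0.7, 0], 0, 10]
    - [[0, 0, 0], 0, 10]
    - [[0, 0, 0], 0, 10]
    - [[0, 0, 0], 0, 10]

```text
t: 28.25
position: [0.5402, 0.1091, 0.1867]
orientation: [0.047, 0.706, -0.705, -0.045]
force: [-0.6, -0.1, -0.4]
opening: 0.0193
```

```bash
python3 - <<'E'
from h import *
p=shot('wrist'); save(p,'w7.png',1.5); w=cloud(p); z=w[...,2]
m=(abs(z-.08)<.004)&(w[...,1]>.07)&(w[...,1]<.28)&(abs(w[...,0]-.5)<.1)
print(rect(w,m))
print('holes',[(round(d['p'],2),np.round(d['point'],4).tolist()) for d in finder.mark_of(p,'bed_hole0')])
print('pin',[(round(d['p'],2),np.round(d['point'],4).tolist()) for d in finder.mark_of(p,'pin')])
plan((*hole(1),.17),-97.5)
E
```

```text
{'c': (0.5085, 0.1725), 'long': 151, 'short': 111, 'yaw_long': 82.3, 'mean': array([0.5261, 0.1812]), 'n': 9082}
holes [(0.78, [0.5375, 0.1088, 0.0679]), (0.73, [0.4809, 0.2325, 0.0704]), (0.67, [0.5548, 0.2237, 0.0717]), (0.47, [0.4673, -0.0666, 0.0491])]
pin [(0.96, [0.5447, 0.1068, 0.1526]), (0.48, [0.5479, -0.0818, 0.0523])]
pos [0.54   0.1094 0.1862] jaw -97.43 turn units 0.01 f [-0.6 -0.4 -0.9]
 shift now-axes [0.024 0.325 0.002] after-turn axes [0.024 0.325 0.002]
```

View pics/w7.png

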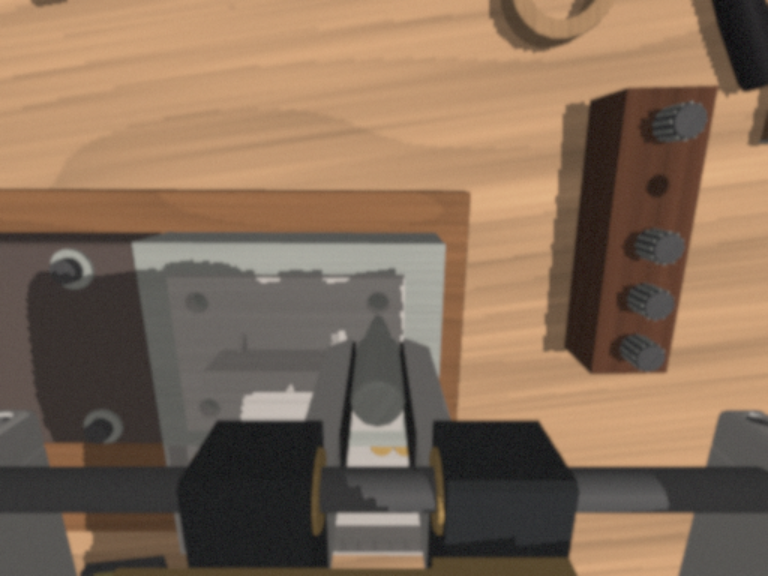

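The pin tip shows at (378,318), heading for the hole at (378,300). The fingers are clear of the fence. I insert with force checks.

Call:
send_rows:
  rows:
    - [[0.04, 0.25, 0], 0, 10]
    - [[0, 0.25, 0], 0, 10]
    - [[0, 0.25, 0], 0, 10]
    - [[0, 0, 0], 0, 10]
    - [[0, 0, 0], 0, 10]

```text
t: 28.9
position: [0.5372, 0.1094, 0.1471]
orientation: [-0.046, -0.705, 0.706, 0.046]
force: [-0.2, -0.3, -0.2]
opening: 0.0197
```

```bash
python3 - <<'E'
from h import *
plan((*hole(1),.1103),-97.5)
E
```

```text
pos [0.5372 0.1094 0.1471] jaw -97.44 turn units 0.01 f [-0.2 -0.3 -0.2]
 shift now-axes [-0.032  0.735 -0.008] after-turn axes [-0.032  0.735 -0.008]
```

Call:
send_rows:
  rows:
    - [[0, 0.15, 0], 0, 10]
    - [[0, 0.15, 0], 0, 10]
    - [[0, 0, 0], 0, 10]

```text
t: 29.2
position: [0.537, 0.1097, 0.1316]
orientation: [-0.045, -0.705, 0.706, 0.046]
force: [0.6, 0.2, -1.5]
opening: 0.0194
```

Call:
send_rows:
  rows:
    - [[0, 0.12, 0], 0, 10]
    - [[0, 0.12, 0], 0, 10]
    - [[0, 0, 0], 0, 10]

```text
t: 29.5
position: [0.5373, 0.1096, 0.1198]
orientation: [-0.046, -0.705, 0.706, 0.046]
force: [2.7, -0.7, -1.9]
opening: 0.0191
```

```bash
python3 - <<'E'
from h import *
plan((*hole(1),.1103),-97.5)
E
```

```text
pos [0.5373 0.1096 0.1198] jaw -97.41 turn units 0.02 f [ 2.7 -0.7 -1.9]
 shift now-axes [-0.031  0.191 -0.003] after-turn axes [-0.031  0.191 -0.003]
```

Call:
send_rows:
  rows:
    - [[-0.01, 0.08, 0], 0, 10]
    - [[0, 0.08, 0], 0, 10]
    - [[0, 0.05, 0], 0, 10]
    - [[0, 0.04, 0], 0, 10]
    - [[0, 0, 0], 0, 10]

```text
t: 30.0
position: [0.5389, 0.1091, 0.1091]
orientation: [0.047, 0.706, -0.705, -0.045]
force: [-3.1, -4.5, 24.1]
opening: 0.0195
```

Call:
send_rows:
  rows:
    - [[0, 0, 0], 0, 10]
    - [[0, 0, 0], 0, 10]

```text
t: 30.2
position: [0.5389, 0.1091, 0.1091]
orientation: [0.047, 0.706, -0.705, -0.045]
force: [-3.0, -5.9, 24.0]
opening: 0.0195
```

```bash
python3 - <<'E'
from h import *
plan((*hole(1),.1103),-97.5)
p=shot('wrist'); save(p,'w8.png',1); w=cloud(p); z=w[...,2]
m=(abs(z-.08)<.004)&(w[...,1]>.07)&(w[...,1]<.28)&(abs(w[...,0]-.5)<.1)
print(rect(w,m)); 
E
```

```text
pos [0.5389 0.1091 0.1091] jaw -97.45 turn units 0.01 f [-3.  -5.9 24. ]
 shift now-axes [ 0.002 -0.024 -0.008] after-turn axes [ 0.002 -0.024 -0.008]
{'c': (0.5081, 0.1726), 'long': 151, 'short': 112, 'yaw_long': 82.1, 'mean': array([0.536 , 0.1789]), 'n': 12624}
```

The pin is home, with 24 N of support and the height as expected. I release it and fetch the bolt from the middle hole.

Call:
send_rows:
  rows:
    - [[0, -0.02, 0], 0, 35]
    - [[0, 0, 0], 0, 35]
    - [[0, 0, 0], 0, 35]
    - [[0, -0.2, 0], 0, 35]
    - [[0, -0.9, 0], 0, 35]

```text
t: 30.75
position: [0.5358, 0.1094, 0.1621]
orientation: [-0.044, -0.704, 0.707, 0.047]
force: [0.5, 1.6, 1.5]
opening: 0.0352
```

```bash
python3 - <<'E'
from h import *
route([((.54,.08,.23),-97.5,35),((.549,-.0784,.23),-96.1,45),((.549,-.0784,.12),-96.1,45)],step=.9)
p=shot('top'); print('pin',[(round(d['p'],2),np.round(d['point'],4).tolist()) for d in finder.mark_of(p,'pin')])
E
```

```text
pos [0.5358 0.1094 0.1621] jaw -97.4 f [0.5 1.6 1.5] open 0.0352 t 30.8
[[[-0.08, -0.68, 0.29], np.float64(0.01), 35], [[-0.08, -0.68, 0.28], np.float64(0.01), 35], [[-0.15, 0.0, 0.78], np.float64(-0.07), 45], [[-0.14, 0.0, 0.78], np.float64(-0.07), 45], [[-0.14, 0.0, 0.78], np.float64(-0.07), 45]]
[[[-0.13, 0.0, 0.78], np.float64(-0.07), 45], [[0.0, 0.73, 0.0], np.float64(0.0), 45], [[0.0, 0.74, 0.0], np.float64(0.0), 45], [[0.0, 0.73, 0.0], np.float64(0.0), 45]]
pin []
```

Call:
send_rows:
  rows:
    - [[0, -0.7, 0], 0, 35]
    - [[-0.08, -0.68, 0.5], 0, 35]
    - [[-0.15, 0.0, 0.78], -0.07, 45]
    - [[-0.14, 0.0, 0.78], -0.07, 45]
    - [[-0.14, 0.0, 0.78], -0.07, 45]

```text
t: 31.35
position: [0.5454, -0.0355, 0.2337]
orientation: [0.039, 0.706, -0.706, -0.039]
force: [1.3, -0.1, 0.4]
opening: 0.0446
```

Call:
send_rows:
  rows:
    - [[-0.2, 0.0, 0.85], -0.07, 45]
    - [[0.0, 0.73, 0.0], 0, 45]
    - [[0.0, 0.74, 0.0], 0, 45]
    - [[0, 0, 0], 0, 45]
    - [[0, 0, 0], 0, 45]

```text
t: 31.85
position: [0.5507, -0.0781, 0.1603]
orientation: [-0.037, -0.706, 0.706, 0.038]
force: [0.4, -0.7, 1.1]
opening: 0.0449
```

```bash
cat >> h.py <<'E'
def heads(p,x0=.44,x1=.66,y0=-.11,y1=-.05,lo=.067,hi=.08):
    w=cloud(p); z=w[...,2]; mm=(z>lo)&(z<hi)&(w[...,0]>x0)&(w[...,0]<x1)&(w[...,1]>y0)&(w[...,1]<y1)
    k,l,st,cen=cv2.connectedComponentsWithStats(mm.astype(np.uint8))
    for i in range(1,k):
        if st[i,4]>25:
            q=w[l==i]; print('  head',st[i,4],np.nanmean(q,0).round(4),'mid',((np.nanpercentile(q,2,axis=0)+np.nanpercentile(q,98,axis=0))/2).round(4))
E
python3 - <<'E'
from h import *
p=shot('wrist'); heads(p)
route([((.549,-.0784,.075),-96.1,45)],step=.5)
E
```

```text
head 476 [ 0.6236 -0.0865  0.072 ] mid [ 0.6235 -0.0865  0.0718]
  head 390 [ 0.5489 -0.0784  0.0718] mid [ 0.5486 -0.0784  0.071 ]
  head 363 [ 0.5114 -0.0744  0.0717] mid [ 0.5107 -0.0743  0.0706]
  head 328 [ 0.4741 -0.0705  0.0716] mid [ 0.4733 -0.0705  0.0705]
pos [ 0.5514 -0.0779  0.1611] jaw -96.01 f [0.6 0.4 0.5] open 0.045 t 31.9
[[[0.01, 0.43, 0.0], np.float64(0.0), 45], [[0.01, 0.43, 0.0], np.float64(0.0), 45], [[0.01, 0.43, 0.01], np.float64(0.0), 45], [[0.02, 0.43, 0.0], np.float64(0.0), 45]]
```

Call:
send_rows:
  rows:
    - [[0.03, 0.43, 0], 0, 45]
    - [[0.02, 0.43, 0], 0, 45]
    - [[0, 0.43, 0.01], 0, 45]
    - [[0, 0.43, 0], 0, 45]
    - [[0, 0, 0], 0, 45]

```text
t: 32.4
position: [0.5488, -0.0776, 0.0738]
orientation: [-0.037, -0.706, 0.706, 0.037]
force: [0.6, -0.0, 1.1]
opening: 0.0448
```

Call:
send_rows:
  rows:
    - [[0, 0, 0], 0, 45]
    - [[0, 0, 0], 0, 10]
    - [[0, 0, 0], 0, 10]
    - [[0, 0, 0], 0, 10]
    - [[0, 0, 0], 0, 10]

```text
t: 32.9
position: [0.5485, -0.0778, 0.0739]
orientation: [0.037, 0.706, -0.706, -0.037]
force: [-1.3, 1.3, 7.1]
opening: 0.0191
```

```bash
python3 - <<'E'
from h import *
route([((.549,-.0784,.24),-96.1,10),((*hole(0),.24),-97.5,10),((*hole(0),.16),-97.5,10)],step=.9)
E
```

```text
pos [ 0.5485 -0.0778  0.0739] jaw -96.0 f [-1.3  1.3  7.1] open 0.0191 t 32.9
[[[0.0, -0.83, 0.0], np.float64(0.01), 10], [[0.0, -0.83, 0.0], np.float64(0.01), 10], [[-0.01, -0.83, 0.0], np.float64(0.01), 10], [[0.0, -0.83, 0.01], np.float64(0.01), 10], [[0.08, 0.0, -0.86], np.float64(0.04), 10]]
[[[0.08, 0.0, -0.86], np.float64(0.04), 10], [[0.08, 0.0, -0.86], np.float64(0.04), 10], [[0.09, 0.0, -0.86], np.float64(0.04), 10], [[0.09, 0.0, -0.86], np.float64(0.04), 10], [[0.1, 0.0, -0.86], np.float64(0.04), 10]]
[[[0.09, 0.0, -0.87], np.float64(0.04), 10], [[0.0, 0.8, 0.0], np.float64(-0.01), 10], [[0.0, 0.8, 0.0], np.float64(-0.01), 10]]
```

Call:
send_rows:
  rows:
    - [[0.0, -0.83, 0.0], 0, 10]
    - [[0.0, -0.83, 0.0], 0, 10]
    - [[0, -0.83, 0.0], 0, 10]
    - [[0.0, -0.83, 0.01], 0, 10]
    - [[0.08, 0.0, -0.86], 0.04, 10]

```text
t: 33.4
position: [0.5505, -0.0404, 0.2446]
orientation: [0.044, 0.706, -0.706, -0.039]
force: [1.2, 0.0, -1.5]
opening: 0.0194
```

Call:
send_rows:
  rows:
    - [[0.08, 0.0, -0.86], 0.04, 10]
    - [[0.08, 0.0, -0.86], 0.04, 10]
    - [[0.09, 0.0, -0.86], 0.04, 10]
    - [[0.09, 0.0, -0.86], 0.04, 10]
    - [[0.1, 0.0, -0.86], 0.04, 10]

```text
t: 33.9
position: [0.5512, 0.1826, 0.2396]
orientation: [0.044, 0.706, -0.706, -0.045]
force: [1.0, -0.1, 0.0]
opening: 0.0194
```

Call:
send_rows:
  rows:
    - [[0.09, 0.0, -0.87], 0.04, 10]
    - [[0.0, 0.8, 0.0], 0, 10]
    - [[0.0, 0.6, 0.0], 0, 10]
    - [[0, 0, 0], 0, 10]
    - [[0, 0, 0], 0, 10]

```text
t: 34.4
position: [0.5528, 0.224, 0.1701]
orientation: [-0.046, -0.705, 0.706, 0.046]
force: [0.0, -0.4, -0.2]
opening: 0.0194
```

```bash
python3 - <<'E'
from h import *
p=shot('wrist'); save(p,'w9.png',1.5); w=cloud(p); z=w[...,2]
m=(abs(z-.08)<.004)&(w[...,1]>.07)&(w[...,1]<.28)&(abs(w[...,0]-.5)<.1)
print(rect(w,m))
print('holes',[(round(d['p'],2),np.round(d['point'],4).tolist()) for d in finder.mark_of(p,'bed_hole0')])
heads(p,.45,.6,.05,.3,.12,.135)
plan((*hole(0),.105),-97.5)
E
```

```text
{'c': (0.5081, 0.1718), 'long': 150, 'short': 111, 'yaw_long': 82.4, 'mean': array([0.5225, 0.1668]), 'n': 9869}
holes [(0.88, [0.5522, 0.2238, 0.0697]), (0.87, [0.4636, 0.1183, 0.0701]), (0.58, [0.4801, 0.2333, 0.0687])]
  head 670 [0.54   0.1113 0.1282] mid [0.539  0.1104 0.1259]
  head 93 [0.5582 0.223  0.1289] mid [0.5575 0.2233 0.1286]
pos [0.5535 0.2244 0.1712] jaw -97.45 turn units 0.01 f [ 0.4  0.1 -0.6]
 shift now-axes [-0.009  1.324 -0.003] after-turn axes [-0.009  1.324 -0.003]
```

View pics/w9.png

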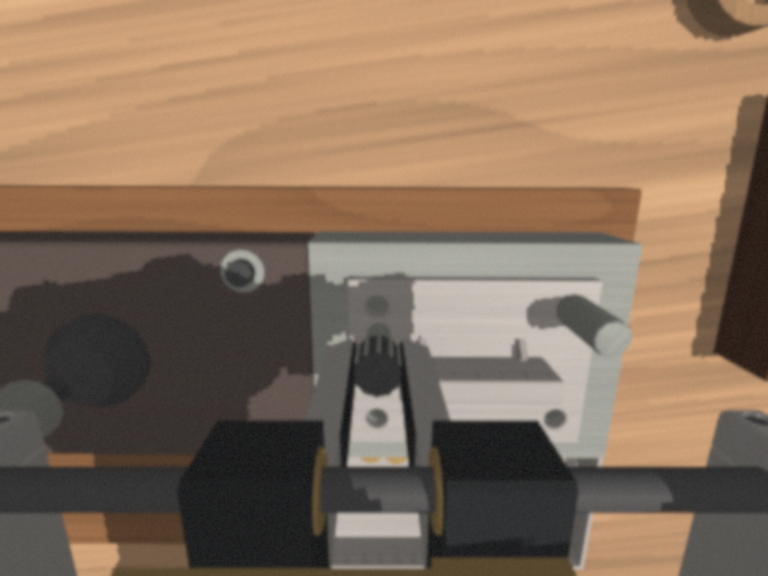

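The bolt, at (378,365), is over its hole at (376,305). The pin stands home at (590,325). I descend.

Call:
send_rows:
  rows:
    - [[0, 0.4, 0], 0, 10]
    - [[0, 0.4, 0], 0, 10]
    - [[0, 0.15, 0], 0, 10]
    - [[0, 0, 0], 0, 10]
    - [[0, 0, 0], 0, 10]

```text
t: 35.0
position: [0.5532, 0.2245, 0.1232]
orientation: [0.046, 0.706, -0.705, -0.045]
force: [-0.3, -0.2, -0.4]
opening: 0.0194
```

Call:
send_rows:
  rows:
    - [[0, 0.12, 0], 0, 10]
    - [[0, 0.12, 0], 0, 10]
    - [[0, 0.0, 0], 0, 10]
    - [[0, 0, 0], 0, 10]

```text
t: 35.4
position: [0.5526, 0.2244, 0.1099]
orientation: [-0.046, -0.706, 0.706, 0.046]
force: [0.5, -0.7, -1.0]
opening: 0.0194
```

```bash
python3 - <<'E'
from h import *
plan((*hole(0),.104),-97.5)
E
```

```text
pos [0.5526 0.2244 0.1099] jaw -97.42 turn units 0.02 f [ 0.5 -0.7 -1. ]
 shift now-axes [-0.03   0.118 -0.005] after-turn axes [-0.03   0.118 -0.005]
```

Call:
send_rows:
  rows:
    - [[0, 0.1, 0], 0, 10]
    - [[0, 0, 0], 0, 10]
    - [[0, 0, 0], 0, 35]
    - [[0, 0, 0], 0, 35]
    - [[0, 0, 0], 0, 35]

```text
t: 35.9
position: [0.5526, 0.2246, 0.1051]
orientation: [0.046, 0.706, -0.706, -0.046]
force: [0.3, 0.1, -0.8]
opening: 0.0348
```

Call:
send_rows:
  rows:
    - [[0, -0.3, 0], 0, 35]
    - [[0, -0.8, 0], 0, 35]
    - [[0, -0.8, 0], 0, 35]
    - [[0, -0.6, 0], 0, 35]
    - [[0, 0, 0], 0, 35]

```text
t: 36.4
position: [0.5545, 0.2247, 0.2348]
orientation: [0.047, 0.707, -0.704, -0.044]
force: [0.7, -0.5, -1.0]
opening: 0.0352
```

```bash
python3 - <<'E'
from h import *
p=shot('wrist'); heads(p,.45,.6,.05,.3,.092,.112); heads(p,.45,.6,.05,.3,.12,.135)
route([((.5112,-.0744,.23),-96.1,45),((.5112,-.0744,.12),-96.1,45),((.5112,-.0744,.074),-96.1,45)],step=.92)
E
```

```text
head 318 [0.5544 0.2244 0.1012] mid [0.5539 0.2246 0.0985]
  head 154 [0.5433 0.1149 0.1019] mid [0.5409 0.1121 0.102 ]
  head 563 [0.5149 0.1718 0.1023] mid [0.5149 0.1722 0.102 ]
  head 385 [0.5396 0.1111 0.1286] mid [0.5388 0.1103 0.1259]
pos [0.5534 0.2248 0.2326] jaw -97.41 f [0.2 0.5 1. ] open 0.0348 t 36.5
[[[0.01, 0.01, 0.86], np.float64(-0.04), 45], [[0.01, 0.01, 0.86], np.float64(-0.04), 45], [[0.02, 0.01, 0.86], np.float64(-0.04), 45], [[0.02, 0.01, 0.87], np.float64(-0.04), 45], [[0.02, 0.0, 0.86], np.float64(-0.04), 45]]
[[[0.02, 0.01, 0.87], np.float64(-0.04), 45], [[0.03, 0.0, 0.86], np.float64(-0.04), 45], [[0.0, 0.73, 0.0], np.float64(0.01), 45], [[0.0, 0.74, 0.0], np.float64(0.01), 45], [[0.0, 0.73, 0.0], np.float64(0.01), 45]]
[[[0.0, 0.46, 0.0], np.float64(-0.01), 45], [[0.0, 0.46, 0.0], np.float64(-0.01), 45]]
```

Bolt one is home: its head top is at 101-102 mm. Next bolt.

Call:
send_rows:
  rows:
    - [[0.01, 0.01, 0.86], -0.04, 45]
    - [[0.01, 0.01, 0.86], -0.04, 45]
    - [[0.02, 0.01, 0.86], -0.04, 45]
    - [[0.02, 0.01, 0.87], -0.04, 45]
    - [[0.02, 0.0, 0.86], -0.04, 45]

```text
t: 36.95
position: [0.5213, 0.0095, 0.2276]
orientation: [0.039, 0.706, -0.706, -0.04]
force: [0.9, 0.2, -0.2]
opening: 0.0449
```

Call:
send_rows:
  rows:
    - [[0.02, 0.01, 0.87], -0.04, 45]
    - [[0.03, 0.0, 0.86], -0.04, 45]
    - [[0.0, 0.73, 0.0], 0, 45]
    - [[0.0, 0.74, 0.0], 0, 45]
    - [[0, 0, 0], 0, 45]

```text
t: 37.45
position: [0.5076, -0.0747, 0.1507]
orientation: [-0.035, -0.706, 0.707, 0.04]
force: [0.3, 0.2, 1.0]
opening: 0.0449
```

Call:
send_rows:
  rows:
    - [[0, 0, 0], 0, 45]
    - [[0, 0, 0], 0, 45]

```text
t: 37.65
position: [0.5111, -0.0746, 0.1554]
orientation: [0.037, 0.706, -0.706, -0.037]
force: [-0.8, 1.0, -0.1]
opening: 0.0452
```

```bash
python3 - <<'E'
from h import *
p=shot('wrist'); heads(p)
route([((.5111,-.0744,.074),-96.1,45)],step=.5)
E
```

```text
head 580 [ 0.6232 -0.0865  0.0719] mid [ 0.6232 -0.0865  0.0713]
  head 404 [ 0.511  -0.0743  0.0718] mid [ 0.5107 -0.0743  0.071 ]
  head 379 [ 0.4738 -0.0702  0.0718] mid [ 0.4731 -0.07    0.0707]
pos [ 0.5112 -0.0744  0.1555] jaw -95.98 f [ 0.2 -0.5  0.7] open 0.045 t 37.7
[[[0.0, 0.41, 0.0], np.float64(0.01), 45], [[0.0, 0.41, 0.0], np.float64(0.01), 45], [[0.0, 0.4, 0.0], np.float64(0.01), 45], [[0.0, 0.41, 0.0], np.float64(0.01), 45]]
```

Call:
send_rows:
  rows:
    - [[0, 0.41, 0], 0, 45]
    - [[0, 0.41, 0], 0, 45]
    - [[0, 0.4, 0], 0, 45]
    - [[0, 0.41, 0], 0, 45]
    - [[0, 0, 0], 0, 45]

```text
t: 38.2
position: [0.5111, -0.0743, 0.0728]
orientation: [0.037, 0.706, -0.706, -0.037]
force: [0.2, -1.0, -0.6]
opening: 0.0452
```

Call:
send_rows:
  rows:
    - [[0, 0, 0], 0, 45]
    - [[0, 0, 0], 0, 10]
    - [[0, 0, 0], 0, 10]
    - [[0, 0, 0], 0, 10]
    - [[0, 0, 0], 0, 10]

```text
t: 38.7
position: [0.5105, -0.0744, 0.0727]
orientation: [0.037, 0.706, -0.706, -0.037]
force: [-0.5, 0.4, 4.6]
opening: 0.0193
```

Call:
send_rows:
  rows:
    - [[0, -0.8, 0], 0, 10]
    - [[0, -0.85, 0], 0, 10]
    - [[0, -0.85, 0], 0, 10]
    - [[0, -0.85, 0], 0, 10]
    - [[0, 0, 0], 0, 10]

```text
t: 39.2
position: [0.5124, -0.0751, 0.2443]
orientation: [0.039, 0.707, -0.705, -0.035]
force: [1.3, -0.1, -0.8]
opening: 0.0195
```

```bash
sed -i 's/^C=.*/C=np.array([.5083,.172])/' h.py; python3 - <<'E'
from h import *
print(hole(2),hole(3))
route([((*hole(2),.24),-97.5,10),((*hole(2),.165),-97.5,10)],step=.92)
E
```

```text
[0.47825014 0.23449004] [0.46300874 0.1194957 ]
pos [ 0.5124 -0.0751  0.2443] jaw -96.02 f [ 1.3 -0.1 -0.8] open 0.0195 t 39.2
[[[0.19, 0.01, -0.87], np.float64(0.04), 10], [[0.19, 0.01, -0.87], np.float64(0.04), 10], [[0.2, 0.01, -0.87], np.float64(0.04), 10], [[0.2, 0.01, -0.87], np.float64(0.04), 10], [[0.2, 0.02, -0.86], np.float64(0.04), 10]]
[[[0.21, 0.01, -0.87], np.float64(0.04), 10], [[0.2, 0.02, -0.86], np.float64(0.04), 10], [[0.0, 0.75, 0.0], np.float64(0.01), 10], [[0.0, 0.75, 0.0], np.float64(0.01), 10]]
```

Call:
send_rows:
  rows:
    - [[0.19, 0.01, -0.87], 0.04, 10]
    - [[0.19, 0.01, -0.87], 0.04, 10]
    - [[0.2, 0.01, -0.87], 0.04, 10]
    - [[0.2, 0.01, -0.87], 0.04, 10]
    - [[0.2, 0.02, -0.86], 0.04, 10]

```text
t: 39.7
position: [0.4851, 0.1484, 0.2368]
orientation: [0.043, 0.706, -0.706, -0.043]
force: [0.5, 0.1, -0.0]
opening: 0.0196
```

Call:
send_rows:
  rows:
    - [[0.21, 0.01, -0.87], 0.04, 10]
    - [[0.2, 0.02, -0.86], 0.04, 10]
    - [[0.0, 0.75, 0.0], 0, 10]
    - [[0.0, 0.7, 0.0], 0, 10]
    - [[0, 0, 0], 0, 10]

```text
t: 40.2
position: [0.4739, 0.2339, 0.1595]
orientation: [-0.044, -0.704, 0.707, 0.047]
force: [-0.1, -0.5, 0.6]
opening: 0.0194
```

Call:
send_rows:
  rows:
    - [[0, 0, 0], 0, 10]
    - [[0, 0, 0], 0, 10]

```text
t: 40.4
position: [0.4771, 0.2348, 0.1645]
orientation: [0.046, 0.706, -0.705, -0.046]
force: [0.1, -0.1, -0.0]
opening: 0.0194
```

```bash
cat >> h.py <<'E'
def platefit():
    p=shot('wrist'); w=cloud(p); z=w[...,2]
    m=(abs(z-.08)<.004)&(w[...,1]>.07)&(w[...,1]<.28)&(abs(w[...,0]-.5)<.1)
    print(rect(w,m)); print('holes',[(round(d['p'],2),np.round(d['point'],4).tolist()) for d in finder.mark_of(p,'bed_hole0')])
    return p
E
python3 - <<'E'
from h import *
platefit()
plan((.479,.234,.105),-97.5)
E
```

```text
{'c': (0.5077, 0.1721), 'long': 150, 'short': 111, 'yaw_long': 82.2, 'mean': array([0.5115, 0.1733]), 'n': 18004}
holes [(0.94, [0.4616, 0.1208, 0.0712]), (0.74, [0.4775, 0.2325, 0.0722]), (0.57, [0.5074, 0.1736, 0.0726])]
pos [0.477  0.2352 0.1644] jaw -97.43 turn units 0.01 f [-0.3 -0.6 -1.2]
 shift now-axes [-0.042  1.189  0.021] after-turn axes [-0.042  1.189  0.021]
```

Call:
send_rows:
  rows:
    - [[-0.02, 0.4, 0.02], 0, 10]
    - [[0, 0.4, 0], 0, 10]
    - [[0, 0, 0], 0, 10]
    - [[0, 0, 0], 0, 10]

```text
t: 40.9
position: [0.4775, 0.2338, 0.1239]
orientation: [0.046, 0.706, -0.705, -0.046]
force: [-0.1, 0.5, -0.6]
opening: 0.0195
```

Call:
send_rows:
  rows:
    - [[0, 0.12, 0], 0, 10]
    - [[0, 0.12, 0], 0, 10]
    - [[0, 0.12, 0], 0, 10]
    - [[0, 0, 0], 0, 10]

```text
t: 41.3
position: [0.4772, 0.2337, 0.1045]
orientation: [-0.046, -0.705, 0.706, 0.046]
force: [2.6, 0.5, -1.7]
opening: 0.0194
```

Call:
send_rows:
  rows:
    - [[0, 0.04, 0], 0, 10]
    - [[0, 0, 0], 0, 10]
    - [[0, 0, 0], 0, 35]
    - [[0, 0, 0], 0, 35]
    - [[0, 0, 0], 0, 35]

```text
t: 41.8
position: [0.4768, 0.2338, 0.103]
orientation: [-0.045, -0.706, 0.706, 0.046]
force: [0.7, 0.3, 0.3]
opening: 0.0346
```

Call:
send_rows:
  rows:
    - [[0, -0.3, 0], 0, 35]
    - [[0, -0.8, 0], 0, 35]
    - [[0, -0.8, 0], 0, 35]
    - [[0, -0.6, 0], 0, 35]
    - [[0, 0, 0], 0, 35]

```text
t: 42.3
position: [0.4788, 0.2342, 0.2322]
orientation: [0.047, 0.707, -0.704, -0.045]
force: [0.2, -0.3, -0.3]
opening: 0.0351
```

```bash
python3 - <<'E'
from h import *
p=shot('wrist'); heads(p,.45,.6,.05,.3,.092,.112); heads(p,.45,.6,.05,.3,.12,.135)
route([((.4735,-.0701,.23),-96.1,45),((.4735,-.0701,.155),-96.1,45)],step=.92)
E
```

```text
head 349 [0.5529 0.2241 0.102 ] mid [0.5529 0.2242 0.1018]
  head 152 [0.5393 0.1171 0.102 ] mid [0.5386 0.1153 0.1018]
  head 211 [0.5146 0.1742 0.1022] mid [0.5146 0.1734 0.1033]
  head 323 [0.4786 0.2339 0.1012] mid [0.478  0.2339 0.0982]
  head 480 [0.5385 0.1113 0.1287] mid [0.5384 0.1102 0.1261]
pos [0.4778 0.2343 0.2303] jaw -97.39 f [ 0.4  0.1 -0.5] open 0.0351 t 42.4
[[[-0.1, 0.0, 0.86], np.float64(-0.04), 45], [[-0.1, 0.0, 0.87], np.float64(-0.04), 45], [[-0.09, 0.0, 0.86], np.float64(-0.04), 45], [[-0.09, 0.0, 0.87], np.float64(-0.04), 45], [[-0.09, 0.0, 0.86], np.float64(-0.04), 45]]
[[[-0.08, 0.0, 0.87], np.float64(-0.04), 45], [[-0.09, 0.01, 0.86], np.float64(-0.04), 45], [[0.0, 0.75, 0.0], np.float64(0.01), 45], [[0.0, 0.75, 0.0], np.float64(0.01), 45]]
```

Call:
send_rows:
  rows:
    - [[-0.1, 0.0, 0.86], -0.04, 45]
    - [[-0.1, 0.0, 0.87], -0.04, 45]
    - [[-0.09, 0.0, 0.86], -0.04, 45]
    - [[-0.09, 0.0, 0.87], -0.04, 45]
    - [[-0.09, 0.0, 0.86], -0.04, 45]

```text
t: 42.85
position: [0.4731, 0.0148, 0.2276]
orientation: [0.039, 0.706, -0.706, -0.04]
force: [0.7, 0.6, -0.8]
opening: 0.045
```

Call:
send_rows:
  rows:
    - [[-0.08, 0.0, 0.87], -0.04, 45]
    - [[-0.09, 0.01, 0.86], -0.04, 45]
    - [[0.0, 0.75, 0.0], 0, 45]
    - [[0.0, 0.7, 0.0], 0, 45]
    - [[0, 0, 0], 0, 45]

```text
t: 43.35
position: [0.4701, -0.071, 0.1518]
orientation: [-0.035, -0.705, 0.707, 0.04]
force: [-1.3, -0.2, 1.1]
opening: 0.0448
```

Call:
send_rows:
  rows:
    - [[0, 0, 0], 0, 45]
    - [[0, 0, 0], 0, 45]

```text
t: 43.55
position: [0.4736, -0.0704, 0.1564]
orientation: [0.037, 0.706, -0.706, -0.037]
force: [0.1, 0.3, 0.2]
opening: 0.0448
```

```bash
python3 - <<'E'
from h import *
p=shot('wrist'); heads(p)
route([((.4735,-.0702,.074),-96.1,45)],step=.5)
E
```

```text
head 689 [ 0.6227 -0.0864  0.0718] mid [ 0.6229 -0.0865  0.071 ]
  head 406 [ 0.4734 -0.0702  0.0718] mid [ 0.473  -0.0701  0.0706]
pos [ 0.4738 -0.0701  0.1564] jaw -95.97 f [-0.5 -0.9  0.3] open 0.0454 t 43.6
[[[0.0, 0.41, 0.0], np.float64(0.01), 45], [[0.0, 0.41, 0.0], np.float64(0.01), 45], [[0.0, 0.41, 0.0], np.float64(0.01), 45], [[0.01, 0.42, 0.0], np.float64(0.01), 45]]
```

Call:
send_rows:
  rows:
    - [[0, 0.41, 0], 0, 45]
    - [[0.01, 0.41, 0], 0, 45]
    - [[0, 0.41, 0], 0, 45]
    - [[0, 0.41, 0], 0, 45]
    - [[0, 0, 0], 0, 45]

```text
t: 44.1
position: [0.4736, -0.0697, 0.0732]
orientation: [0.037, 0.706, -0.706, -0.036]
force: [1.1, -0.6, 1.0]
opening: 0.045
```

Call:
send_rows:
  rows:
    - [[0, 0, 0], 0, 45]
    - [[0, 0, 0], 0, 10]
    - [[0, 0, 0], 0, 10]
    - [[0, 0, 0], 0, 10]
    - [[0, 0, 0], 0, 10]

```text
t: 44.6
position: [0.4726, -0.0701, 0.0732]
orientation: [0.037, 0.706, -0.706, -0.037]
force: [-0.1, 1.1, 5.6]
opening: 0.0194
```

Call:
send_rows:
  rows:
    - [[0, -0.8, 0], 0, 10]
    - [[0, -0.85, 0], 0, 10]
    - [[0, -0.85, 0], 0, 10]
    - [[0, -0.85, 0], 0, 10]
    - [[0, 0, 0], 0, 10]

```text
t: 45.1
position: [0.4746, -0.0701, 0.2443]
orientation: [0.039, 0.707, -0.705, -0.035]
force: [0.7, 0.8, -1.5]
opening: 0.0193
```

```bash
python3 - <<'E'
from h import *
route([((.4628,.1195,.24),-97.5,10),((.4628,.1195,.168),-97.5,10)],step=.92)
E
```

```text
pos [ 0.4746 -0.0701  0.2443] jaw -95.96 f [ 0.7  0.8 -1.5] open 0.0193 t 45.1
[[[0.13, 0.02, -0.75], np.float64(0.06), 10], [[0.13, 0.02, -0.75], np.float64(0.06), 10], [[0.13, 0.02, -0.75], np.float64(0.06), 10], [[0.14, 0.01, -0.75], np.float64(0.06), 10], [[0.14, 0.02, -0.74], np.float64(0.06), 10]]
[[[0.0, 0.72, 0.0], np.float64(0.0), 10], [[0.0, 0.72, 0.0], np.float64(0.0), 10]]
```

Call:
send_rows:
  rows:
    - [[0.13, 0.02, -0.75], 0.06, 10]
    - [[0.13, 0.02, -0.75], 0.06, 10]
    - [[0.13, 0.02, -0.75], 0.06, 10]
    - [[0.14, 0.01, -0.75], 0.06, 10]
    - [[0.1, 0.02, -0.74], 0.06, 10]

```text
t: 45.6
position: [0.4619, 0.1207, 0.2356]
orientation: [0.046, 0.706, -0.705, -0.047]
force: [-0.4, 0.4, -0.0]
opening: 0.0194
```

Call:
send_rows:
  rows:
    - [[0, 0.72, 0], 0, 10]
    - [[0, 0.72, 0], 0, 10]
    - [[0, 0, 0], 0, 10]
    - [[0, 0, 0], 0, 10]
    - [[0, 0, 0], 0, 10]

```text
t: 46.1
position: [0.4635, 0.1188, 0.1654]
orientation: [0.047, 0.706, -0.705, -0.046]
force: [-0.2, -0.2, -0.4]
opening: 0.0193
```

```bash
python3 - <<'E'
from h import *
platefit()
plan((.4628,.1195,.105),-97.5)
E
```

```text
{'c': (0.5078, 0.1722), 'long': 151, 'short': 110, 'yaw_long': 82.6, 'mean': array([0.5117, 0.1682]), 'n': 17005}
holes [(0.95, [0.4656, 0.118, 0.0734]), (0.47, [0.5413, 0.1091, 0.0801])]
pos [0.4635 0.1193 0.1654] jaw -97.52 turn units -0.0 f [-0.  -0.2 -0.9]
 shift now-axes [0.016 1.207 0.   ] after-turn axes [0.016 1.207 0.   ]
```

Call:
send_rows:
  rows:
    - [[0, 0.4, 0], 0, 10]
    - [[0, 0.4, 0], 0, 10]
    - [[0, 0, 0], 0, 10]
    - [[0, 0, 0], 0, 10]

```text
t: 46.6
position: [0.4631, 0.119, 0.1249]
orientation: [0.047, 0.706, -0.705, -0.046]
force: [-0.1, -0.5, -0.2]
opening: 0.0194
```

Call:
send_rows:
  rows:
    - [[0, 0.12, 0], 0, 10]
    - [[0, 0.12, 0], 0, 10]
    - [[0, 0.12, 0], 0, 10]
    - [[0, 0, 0], 0, 10]

```text
t: 47.0
position: [0.4624, 0.119, 0.1054]
orientation: [-0.046, -0.705, 0.706, 0.047]
force: [-0.3, -0.8, -0.4]
opening: 0.019
```

Call:
send_rows:
  rows:
    - [[0, 0.06, 0], 0, 10]
    - [[0, 0, 0], 0, 10]
    - [[0, 0, 0], 0, 35]
    - [[0, 0, 0], 0, 35]
    - [[0, 0, 0], 0, 35]

```text
t: 47.5
position: [0.4628, 0.1191, 0.1031]
orientation: [0.046, 0.706, -0.706, -0.046]
force: [0.1, -0.5, -0.6]
opening: 0.0347
```

Call:
send_rows:
  rows:
    - [[0, -0.3, 0], 0, 35]
    - [[0, -0.8, 0], 0, 35]
    - [[0, -0.8, 0], 0, 35]
    - [[0, -0.6, 0], 0, 35]
    - [[0, 0, 0], 0, 35]

```text
t: 48.0
position: [0.4643, 0.1196, 0.2309]
orientation: [0.047, 0.707, -0.704, -0.045]
force: [-0.5, 0.9, -0.7]
opening: 0.0353
```

```bash
python3 - <<'E'
from h import *
p=shot('wrist'); save(p,'w10.png',1.5); heads(p,.44,.6,.05,.3,.092,.112); heads(p,.45,.6,.05,.3,.12,.135)
route([((.5385,.1095,.2),-97.5,45),((.5385,.1095,.1095),-97.5,45)],step=.8)
E
```

```text
head 419 [0.5527 0.2224 0.1012] mid [0.5526 0.2231 0.0983]
  head 255 [0.5145 0.1694 0.1009] mid [0.5145 0.17   0.1008]
  head 358 [0.4784 0.2321 0.1009] mid [0.4777 0.233  0.0984]
  head 330 [0.4636 0.1191 0.1012] mid [0.4629 0.1191 0.0986]
  head 403 [0.5382 0.1094 0.1298] mid [0.5381 0.1094 0.1294]
pos [0.4634 0.1199 0.2292] jaw -97.44 f [0.3 0.1 0.3] open 0.0349 t 48.0
[[[-0.51, 0.19, 0.0], np.float64(0.0), 45], [[-0.5, 0.2, 0.01], np.float64(0.0), 45], [[-0.51, 0.19, 0.0], np.float64(0.0), 45], [[0.0, 0.6, 0.0], np.float64(0.0), 45], [[0.0, 0.61, 0.0], np.float64(0.0), 45]]
[[[0.0, 0.6, 0.0], np.float64(0.0), 45]]
```

View pics/w10.png

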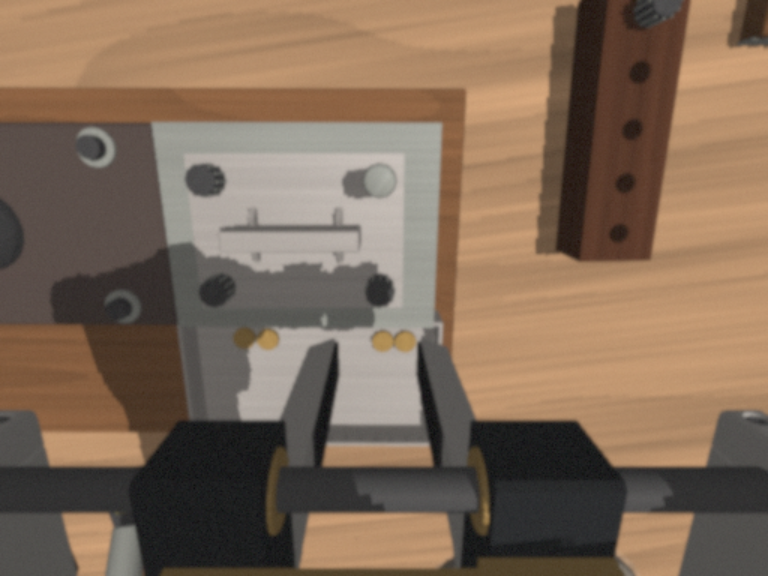

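Bolts are home at three corners: (205,180), (217,290) and (380,290). The pin is at (378,180), all four slugs are in the tray, and four block holes are free. Now I pull the pin.

Call:
send_rows:
  rows:
    - [[-0.51, 0.19, 0.0], 0, 45]
    - [[-0.5, 0.2, 0.01], 0, 45]
    - [[-0.5, 0.19, 0.0], 0, 45]
    - [[0, 0.6, 0], 0, 45]
    - [[0, 0, 0], 0, 45]

```text
t: 48.55
position: [0.5356, 0.1075, 0.1651]
orientation: [-0.045, -0.704, 0.707, 0.049]
force: [-1.5, 0.2, -0.4]
opening: 0.0449
```

Call:
send_rows:
  rows:
    - [[0, 0, 0], 0, 45]
    - [[0, 0, 0], 0, 45]

```text
t: 48.75
position: [0.5375, 0.1087, 0.1697]
orientation: [0.046, 0.706, -0.705, -0.046]
force: [0.5, 1.1, 0.5]
opening: 0.0449
```

```bash
python3 - <<'E'
from h import *
p=shot('wrist'); heads(p,.45,.6,.05,.3,.12,.135)
plan((.5385,.1095,.1095),-97.5)
E
```

```text
head 588 [0.5401 0.109  0.1289] mid [0.5391 0.1091 0.1261]
pos [0.5376 0.109  0.1699] jaw -97.49 turn units 0.0 f [0.2 1.1 0.2]
 shift now-axes [-0.016  1.208 -0.012] after-turn axes [-0.016  1.208 -0.012]
```

Call:
send_rows:
  rows:
    - [[-0.03, 0.4, 0], 0, 45]
    - [[0, 0.4, 0], 0, 45]
    - [[0, 0.4, 0], 0, 45]
    - [[0, 0, 0], 0, 45]
    - [[0, 0, 0], 0, 45]

```text
t: 49.3
position: [0.5392, 0.1087, 0.11]
orientation: [0.046, 0.706, -0.705, -0.046]
force: [-0.9, 0.6, 0.4]
opening: 0.0452
```

Call:
send_rows:
  rows:
    - [[0, 0, 0], 0, 10]
    - [[0, 0, 0], 0, 10]
    - [[0, 0, 0], 0, 10]
    - [[0, 0, 0], 0, 10]
    - [[0, 0, 0], 0, 10]

```text
t: 49.8
position: [0.5392, 0.1087, 0.1094]
orientation: [0.046, 0.706, -0.705, -0.046]
force: [-1.3, 0.6, 7.9]
opening: 0.0197
```

Call:
send_rows:
  rows:
    - [[0, -0.3, 0], 0, 10]
    - [[0, -0.5, 0], 0, 10]
    - [[0, -0.7, 0], 0, 10]
    - [[0, -0.8, 0], 0, 10]
    - [[0, -0.7, 0], 0, 10]

```text
t: 50.3
position: [0.5389, 0.1078, 0.2615]
orientation: [-0.047, -0.706, 0.706, 0.047]
force: [0.5, 0.5, -0.4]
opening: 0.0196
```

```bash
python3 - <<'E'
from h import *
route([((.548,-.0781,.25),-96.1,10),((.548,-.0781,.16),-96.1,10)],step=.92)
E
```

```text
pos [0.5389 0.1078 0.2615] jaw -97.57 f [ 0.5  0.5 -0.4] open 0.0196 t 50.3
[[[-0.13, 0.05, 0.73], np.float64(-0.06), 10], [[-0.13, 0.04, 0.73], np.float64(-0.06), 10], [[-0.13, 0.05, 0.74], np.float64(-0.06), 10], [[-0.12, 0.04, 0.73], np.float64(-0.06), 10], [[-0.12, 0.05, 0.74], np.float64(-0.06), 10]]
[[[0.0, 0.9, 0.0], np.float64(0.0), 10], [[0.0, 0.9, 0.0], np.float64(0.0), 10]]
```

Call:
send_rows:
  rows:
    - [[-0.13, 0.05, 0.73], -0.06, 10]
    - [[-0.13, 0.04, 0.73], -0.06, 10]
    - [[-0.13, 0.05, 0.74], -0.06, 10]
    - [[-0.13, 0.04, 0.73], -0.06, 10]
    - [[-0.13, 0.05, 0.74], -0.06, 10]

```text
t: 50.8
position: [0.5489, -0.0791, 0.2484]
orientation: [0.037, 0.706, -0.706, -0.037]
force: [1.0, -0.3, -0.6]
opening: 0.0196
```

Call:
send_rows:
  rows:
    - [[0, 0.9, 0], 0, 10]
    - [[0, 0.9, 0], 0, 10]
    - [[0, 0, 0], 0, 10]
    - [[0, 0, 0], 0, 10]
    - [[0, 0, 0], 0, 10]

```text
t: 51.3
position: [0.5503, -0.0778, 0.1598]
orientation: [0.038, 0.706, -0.706, -0.036]
force: [0.6, 0.1, -0.4]
opening: 0.0197
```

```bash
python3 - <<'E'
from h import *
p=shot('wrist'); save(p,'w11.png',1)
fit(p,'block',[(.044,.056)])
plan((.5487,-.0780,.1),-96.1)
E
```

```text
block [0.86, 0.3]
   0.044 {'c': (0.5481, -0.0784), 'long': 196, 'short': 56, 'yaw_long': -6.1, 'mean': array([ 0.5829, -0.0821]), 'n': 7216} z 0.0502
pos [ 0.5502 -0.0774  0.1595] jaw -95.97 turn units 0.03 f [-0.4  0.8 -0.7]
 shift now-axes [0.032 1.189 0.017] after-turn axes [0.032 1.189 0.017]
```

Call:
send_rows:
  rows:
    - [[0.03, 0.3, 0.02], 0, 10]
    - [[0, 0.3, 0], 0, 10]
    - [[0, 0.3, 0], 0, 10]
    - [[0, 0, 0], 0, 10]
    - [[0, 0, 0], 0, 10]

```text
t: 51.9
position: [0.5473, -0.0788, 0.112]
orientation: [-0.037, -0.706, 0.706, 0.038]
force: [-0.1, -0.3, -1.3]
opening: 0.0195
```

Call:
send_rows:
  rows:
    - [[0, 0.25, 0], 0, 10]
    - [[0, 0.2, 0], 0, 10]
    - [[0, 0, 0], 0, 10]
    - [[0, 0, 0], 0, 10]

```text
t: 52.3
position: [0.548, -0.0786, 0.0895]
orientation: [-0.037, -0.706, 0.706, 0.037]
force: [4.4, -0.4, -2.6]
opening: 0.0198
```

```bash
python3 - <<'E'
from h import *
plan((.5487,-.0780,.0794),-96.1)
E
```

```text
pos [ 0.548  -0.0786  0.0895] jaw -96.01 turn units 0.02 f [ 4.4 -0.4 -2.6]
 shift now-axes [-0.012  0.201 -0.013] after-turn axes [-0.012  0.201 -0.013]
```

Call:
send_rows:
  rows:
    - [[-0.02, 0.08, -0.01], 0, 10]
    - [[0, 0.08, 0], 0, 10]
    - [[0, 0.04, 0], 0, 10]
    - [[0, 0, 0], 0, 10]
    - [[0, 0, 0], 0, 10]

```text
t: 52.8
position: [0.5485, -0.0782, 0.0799]
orientation: [-0.037, -0.706, 0.706, 0.037]
force: [1.6, -3.2, -2.9]
opening: 0.0196
```

Call:
send_rows:
  rows:
    - [[0, 0, 0], 0, 40]
    - [[0, 0, 0], 0, 40]
    - [[0, 0, 0], 0, 40]
    - [[0, -0.3, 0], 0, 40]
    - [[0, -0.8, 0], 0, 40]

```text
t: 53.3
position: [0.547, -0.0779, 0.1344]
orientation: [-0.036, -0.706, 0.706, 0.039]
force: [1.4, -0.1, 0.5]
opening: 0.0398
```

Call:
send_rows:
  rows:
    - [[0, -0.7, 0], 0, 40]
    - [[0, 0, 0], 0, 40]
    - [[0, 0, 0], 0, 40]

```text
t: 53.6
position: [0.549, -0.0777, 0.1711]
orientation: [0.037, 0.706, -0.706, -0.036]
force: [0.1, 1.4, -0.2]
opening: 0.04
```

```bash
python3 - <<'E'
from h import *
p=shot('wrist'); heads(p,lo=.09,hi=.11); heads(p)
route([((.623,-.0865,.17),-96.1,45),((.623,-.0865,.14),-96.1,45)],step=.8)
E
```

```text
head 444 [ 0.5493 -0.078   0.099 ] mid [ 0.5485 -0.078   0.0963]
  head 433 [ 0.6236 -0.0865  0.072 ] mid [ 0.6235 -0.0865  0.0718]
  head 80 [ 0.5553 -0.0784  0.0736] mid [ 0.5538 -0.0779  0.0736]
pos [ 0.5485 -0.0776  0.1702] jaw -95.98 f [-0.1  0.2 -1.1] open 0.0404 t 53.6
[[[-0.75, 0.0, 0.01], np.float64(0.01), 45], [[-0.75, 0.0, 0.01], np.float64(0.01), 45], [[0.0, 0.6, 0.0], np.float64(0.0), 45]]
```

Call:
send_rows:
  rows:
    - [[-0.75, 0.0, 0.01], 0, 45]
    - [[-0.75, 0.0, 0.01], 0, 45]
    - [[0.0, 0.4, 0.0], 0, 45]
    - [[0, 0, 0], 0, 45]
    - [[0, 0, 0], 0, 45]

```text
t: 54.15
position: [0.6219, -0.0872, 0.1493]
orientation: [-0.037, -0.706, 0.706, 0.038]
force: [0.1, 0.8, 0.2]
opening: 0.045
```

```bash
python3 - <<'E'
from h import *
p=shot('wrist'); heads(p)
plan((.6233,-.0865,.074),-96.1)
E
```

```text
head 430 [ 0.6244 -0.0866  0.0718] mid [ 0.6241 -0.0866  0.0708]
  head 159 [ 0.5552 -0.0786  0.0736] mid [ 0.5537 -0.078   0.0734]
pos [ 0.6223 -0.0872  0.15  ] jaw -96.05 turn units 0.01 f [0.1 0.3 0.9]
 shift now-axes [-0.02   1.52  -0.016] after-turn axes [-0.02   1.52  -0.016]
```

Call:
send_rows:
  rows:
    - [[-0.03, 0.4, -0.01], 0, 45]
    - [[0, 0.4, 0], 0, 45]
    - [[0, 0.4, 0], 0, 45]
    - [[0, 0.33, 0], 0, 45]
    - [[0, 0, 0], 0, 45]

```text
t: 54.7
position: [0.6248, -0.0864, 0.0732]
orientation: [0.037, 0.706, -0.706, -0.037]
force: [0.4, -0.1, 1.1]
opening: 0.0451
```

Call:
send_rows:
  rows:
    - [[0, 0, 0], 0, 45]
    - [[0, 0, 0], 0, 10]
    - [[0, 0, 0], 0, 10]
    - [[0, 0, 0], 0, 10]
    - [[0, 0, 0], 0, 10]

```text
t: 55.2
position: [0.6247, -0.0865, 0.0736]
orientation: [0.037, 0.706, -0.706, -0.037]
force: [-0.8, 1.1, 1.8]
opening: 0.0192
```

Call:
send_rows:
  rows:
    - [[0, -0.8, 0], 0, 10]
    - [[0, -0.85, 0], 0, 10]
    - [[0, -0.85, 0], 0, 10]
    - [[0, -0.85, 0], 0, 10]
    - [[0, 0, 0], 0, 10]

```text
t: 55.7
position: [0.6267, -0.0875, 0.2462]
orientation: [0.04, 0.706, -0.706, -0.035]
force: [-0.4, -0.2, -1.0]
opening: 0.0191
```

```bash
python3 - <<'E'
from h import *
route([((.5385,.1093,.24),-97.5,10),((.5385,.1093,.168),-97.5,10)],step=.92)
E
```

```text
pos [ 0.6267 -0.0875  0.2462] jaw -96.03 f [-0.4 -0.2 -1. ] open 0.0191 t 55.7
[[[0.43, 0.02, -0.75], np.float64(0.06), 10], [[0.44, 0.03, -0.74], np.float64(0.06), 10], [[0.44, 0.02, -0.74], np.float64(0.06), 10], [[0.45, 0.03, -0.74], np.float64(0.06), 10], [[0.45, 0.02, -0.74], np.float64(0.06), 10]]
[[[0.0, 0.72, 0.0], np.float64(0.0), 10], [[0.0, 0.72, 0.0], np.float64(0.0), 10]]
```

Call:
send_rows:
  rows:
    - [[0.41, 0.02, -0.75], 0.06, 10]
    - [[0.43, 0.03, -0.74], 0.06, 10]
    - [[0.44, 0.02, -0.74], 0.06, 10]
    - [[0.44, 0.03, -0.74], 0.06, 10]
    - [[0.44, 0.02, -0.74], 0.06, 10]

```text
t: 56.2
position: [0.5375, 0.1116, 0.2344]
orientation: [0.046, 0.706, -0.706, -0.047]
force: [0.5, 0.8, 0.0]
opening: 0.0191
```

Call:
send_rows:
  rows:
    - [[0, 0.72, 0], 0, 10]
    - [[0, 0.72, 0], 0, 10]
    - [[0, 0, 0], 0, 10]
    - [[0, 0, 0], 0, 10]
    - [[0, 0, 0], 0, 10]

```text
t: 56.7
position: [0.5397, 0.1095, 0.1645]
orientation: [0.047, 0.706, -0.705, -0.046]
force: [0.5, -0.1, -0.5]
opening: 0.0194
```

```bash
python3 - <<'E'
from h import *
platefit()
plan((.539,.1092,.1036),-97.5)
E
```

```text
{'c': (0.5081, 0.1723), 'long': 150, 'short': 111, 'yaw_long': 82.0, 'mean': array([0.5293, 0.1722]), 'n': 8919}
holes [(0.58, [0.5381, 0.1081, 0.0692])]
pos [0.5396 0.1098 0.1644] jaw -97.56 turn units -0.01 f [-0.7 -0.2 -0.9]
 shift now-axes [0.013 1.215 0.016] after-turn axes [0.013 1.215 0.016]
```

Call:
send_rows:
  rows:
    - [[0.01, 0.4, 0.01], 0, 10]
    - [[0, 0.4, 0], 0, 10]
    - [[0, 0, 0], 0, 10]
    - [[0, 0, 0], 0, 10]

```text
t: 57.2
position: [0.5386, 0.1095, 0.1239]
orientation: [0.047, 0.706, -0.706, -0.046]
force: [0.4, -0.7, -0.5]
opening: 0.0189
```

Call:
send_rows:
  rows:
    - [[0, 0.12, 0], 0, 10]
    - [[0, 0.12, 0], 0, 10]
    - [[0, 0.1, 0], 0, 10]
    - [[0, 0, 0], 0, 10]

```text
t: 57.6
position: [0.5382, 0.1095, 0.1055]
orientation: [-0.046, -0.705, 0.706, 0.046]
force: [1.7, -2.0, -2.5]
opening: 0.0193
```

Call:
send_rows:
  rows:
    - [[0, 0.06, 0], 0, 10]
    - [[0, 0, 0], 0, 10]
    - [[0, 0, 0], 0, 35]
    - [[0, 0, 0], 0, 35]
    - [[0, 0, 0], 0, 35]

```text
t: 58.1
position: [0.5381, 0.1101, 0.103]
orientation: [0.046, 0.706, -0.705, -0.046]
force: [0.1, -0.2, 0.1]
opening: 0.0345
```

Call:
send_rows:
  rows:
    - [[0, -0.3, 0], 0, 35]
    - [[0, -0.8, 0], 0, 35]
    - [[0, -0.8, 0], 0, 35]
    - [[0, -0.8, 0], 0, 35]
    - [[0, 0, 0], 0, 35]

```text
t: 58.6
position: [0.5403, 0.1096, 0.2432]
orientation: [0.048, 0.707, -0.704, -0.045]
force: [0.4, -0.0, -0.4]
opening: 0.035
```

```bash
python3 - <<'E'
from h import *
p=platefit(); heads(p,.44,.6,.05,.3,.092,.112)
print(status.get_state()['position'])
s=shot('scene'); save(s,'s12.png',1.5)
for n in('scraper','pin','plate'): print(n,[(round(d['p'],2),np.round(d['point'],3).tolist()) for d in finder.mark_of(s,n)[:2]])
E
```

```text
{'c': (0.5075, 0.1721), 'long': 150, 'short': 111, 'yaw_long': 82.3, 'mean': array([0.5172, 0.1691]), 'n': 7283}
holes [(0.81, [0.5389, 0.1101, 0.0692]), (0.8, [0.4636, 0.1216, 0.0697]), (0.71, [0.552, 0.2214, 0.0699])]
  head 330 [0.5539 0.2219 0.101 ] mid [0.5536 0.2228 0.0982]
  head 301 [0.539  0.1094 0.1013] mid [0.5387 0.1095 0.0983]
  head 542 [0.5142 0.1695 0.1025] mid [0.5136 0.1703 0.1023]
  head 295 [0.4796 0.2323 0.1006] mid [0.4788 0.233  0.098 ]
  head 280 [0.4643 0.1191 0.1007] mid [0.463  0.1192 0.0981]
[0.53838108 0.11011174 0.23925407]
scraper [(0.9, [0.622, -0.24, 0.005])]
pin [(0.59, [0.546, -0.075, 0.049])]
plate [(0.86, [0.507, 0.171, 0.068])]
```

View pics/s12.png

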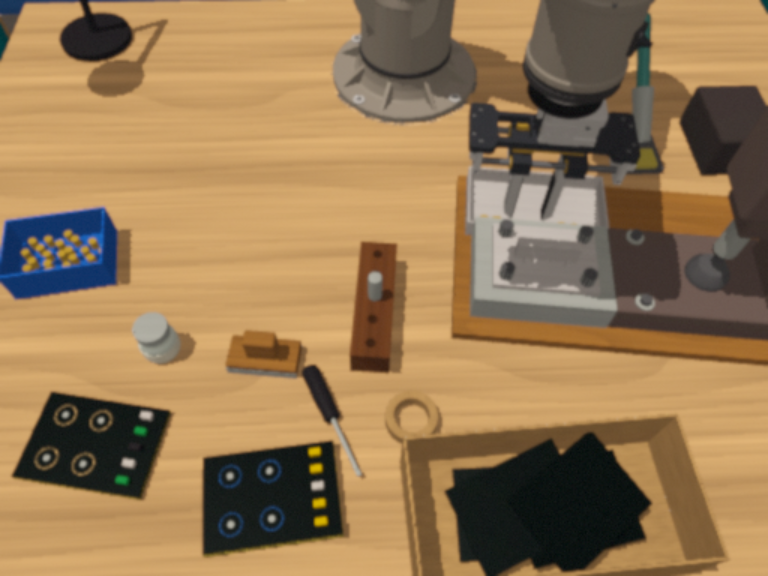

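The final scene view shows the plate on the bed with four bolt heads, at (507,228), (586,234), (507,270) and (588,277). The pin stands in the block at (375,286), the scraper is on the bench at (265,352), and the arm is clear. I hand in.

```bash
python3 -c "
from bench import ticket; print(ticket.sign_off())"
```

```text
the job is handed in; nothing more can be done
None
```

The lever press is ready and the job is handed in at about 59 s of robot time.

- **Slugs:** I swept all four off the bed with the scraper in two passes. A later wrist picture showed all four lying in the tray.
- **Scraper:** It is back on the bench where it started, at about (0.62, -0.24), well clear of the press.
- **Plate:** It had been knocked about 45 mm aside, so I found it again before gripping. It now lies flat over the bed holes.
- **Pin and bolts:** I pushed the drift pin home at the +x, -y corner, where it met 24 N of support. Three bolts went into the other corners, then I pulled the pin and stood it in the block's middle hole. The fourth bolt went into the last corner.

**Last checks:** All four bolt heads measured 100.6–101.3 mm at the top, against 102 mm nominal, so they are fully home within the camera's accuracy. The pin's top in the block matched its height at the start. The gripper was open and about 0.11 m above the bolt heads, touching nothing.

No final check failed. The camera estimates of the bed's position differed by 2–4 mm, so I relied mainly on the wrist camera, and the pin and all four bolts went in without sticking.

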